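Press-fit the fins of a slatted sound-panel sample

ROBOT

A 7-joint arm with a two-finger parallel gripper is mounted at the origin on the work surface. World frame = base frame: x ahead of the robot, y to its left, z up, the work surface at z = 0. Lengths are in mm, angles in degrees, forces in N, time in s.
With the tool pointing down it reaches from about 350 to 900 mm from the base axis. Payload 7.2 kg.
Tool frame: the origin (TCP) lies between the finger pads; the fingertips stand ahead of it and the grasp point (between the pads) lies 8 mm behind it (arm.finger_overhang is the z of the fingertips in the tool frame, in mm); z points along the fingers, y is the line along which they close (so a half turn about z gives the same grasp; the last joint's range is limited). The gripper opens to 88 mm and grips with 3 to 60 N. Pads are 20 mm wide; open, the fingers measure 115 mm over their backs; the gripper's body (75 mm by 178 mm) begins 61 mm behind the grasp point.
Start: joints at [69.202, 23.554, -0.728, 91.456, 0.321, 64.991, -4.71], TCP at [181.581, -598.044, 233.653] pointing down, gripper open.
Joint ranges: [-169.25, 169.25], [-16.82, 113.86], [-84.01, 82.57], [7.8, 145.47], [-59.2, 239.2], [7.22, 106.19], [-163.78, 163.78]. Speed limits (degrees/s): [136.94, 136.94, 172.46, 172.46, 180, 180, 180].

INTERFACE

Orientations are given as a 3x3 rotation matrix whose columns are the frame's x, y, z axes.
In Python, from plant import monitor, imaging, order, arm gives the robot as it stands.
- The arm moves only by the tool step_arm, never from a script. Its argument "moves" is a list of rows, each a list of 3 entries, a list of its own where there are three numbers: the closure, from 0 (fully open) to 1 (shut), then the shift along the tool's x, y, z in mm, then the turn, a rotation vector about the tool's x, y, z in degrees. A call has 1 to 10 rows; each row is the pose to reach, as a shift and turn from the pose commanded when the call began, along the tool's axes at that moment; what a row does not reach only later rows make up. A row lasts 1/10 s, in which the tool goes at most 50 mm and 8.59 degrees, less where a joint would pass 70% of its speed; a pose out of reach is approached as far as the arm can. A call with a gripper value outside its range is refused whole. The fingers move at their own pace and stop on an object; the grip force is fixed at half the most. Time passes only in rows, so rows that repeat a pose let the fingers close. It gives the time, the measured TCP pose, the force, the opening and the grip force at its end, in the units of the state.
- monitor.get_obs(): the state, without advancing time (a new reading comes with each control period).
- imaging.grab_frame(name): name is "scene" or "top" or "wrist"; returns (picture, depth): 480x640x3 uint8, red, green, blue; 480x640 float32, mm along the optical axis (not along the pixel's ray), 0 where there is no reading.
- imaging.get_calibration(name): a dict with "K" (3x3 intrinsics, pixels), "xyz" and "orientation" of the camera in the world. Camera axes: x right, y down, z forward; pixel columns grow to the right and rows downward; lengths in mm; the calibration is good to about 2 mm. The wrist camera is an equidistant fisheye: a pixel r from the principal point sees the ray r / f radians off the axis. A picture is of the moment at which its call begins: read the wrist's pose just before it. get_calibration takes no time and is no camera call; for the wrist camera it gives the pose at the moment of the call.
- order.sign_off(): hands the job in; it is judged then, once.
The state is a dict: "time": time; "q": joint angles; "qd": joint speeds; "joint_torque": joint torques, N m; "eef_pos": TCP position; "orientation": TCP orientation; "ft_force": force on the tool from outside, world axes, zero at the start; "moment": the same for the moment, N m; "finger_gap": finger opening in mm; "finger_force": force on a finger pad.
Only numpy, scipy, OpenCV 4.12 (cv2) and the standard library are available. Lean on these libraries where they do the work, as an engineer would, in place of code of your own. Each camera call takes 0.05 s, during which the arm holds its last target. There are 200 camera calls.

TASK

Take every plywood fin out of the grey stand and ease it, without letting it drop, edgewise down into a free pair of guides of the wooden rack until it sits fully home. Then lay the dark press bar flat across the middle of the rack over the fins, swing the clamp arm over onto it so that it bears on the bar for a moment, swing the arm back again to its open rest, and put the bar back flat on the middle of its felt pad. Leave the fins home and the other things on the table undisturbed.

Things in the scene. Friction and masses are not known exactly. Their poses are not given: they have to be found in the camera images.
- rack: Fixed plywood rack, 150 (x) by 204 mm (y), floor 10 mm thick. Origin: centre of its underside. Four slots at y = -60, -20, 20, 60 mm hold fins standing lengthwise along x. Open inside for |x| < 48 mm; end walls with inner faces at x = +-63 mm. Cheeks at |y| 94 to 102 mm, tops 99 mm up; seated fins reach 100 mm. Steel clamp bracket at x 92 to 128 mm, |y| < 17 mm, 150 mm high.
- slot1 (a point): Slot 1 of the rack: midpoint of the slot on the rack floor, where the centre of a seated fin's lower edge belongs; at y = -60 mm, z = 10 mm in the rack's frame; axes as the rack's.
- slot2 (a point): Slot 2 of the rack: midpoint of the slot on the rack floor, where the centre of a seated fin's lower edge belongs; at y = -20 mm, z = 10 mm in the rack's frame; axes as the rack's.
- slot3 (a point): Slot 3 of the rack: midpoint of the slot on the rack floor, where the centre of a seated fin's lower edge belongs; at y = 20 mm, z = 10 mm in the rack's frame; axes as the rack's.
- slot4 (a point): Slot 4 of the rack: midpoint of the slot on the rack floor, where the centre of a seated fin's lower edge belongs; at y = 60 mm, z = 10 mm in the rack's frame; axes as the rack's.
- slot_mouth (a point): Centre of the guides' mouths: x = 0, y = 0, z = 85 mm in the rack frame. Each slot is a pair of grooves at |x| 48 to 63 mm, 11.5 mm wide in y, between wooden ribs 28.5 mm wide whose tops are rounded to half cylinders: rib tops 85 mm above the table, grooves fully narrow below 71 mm. End wall tops, rounded, at 86 mm.
- clamp_hinge (a point): Hinge point of the clamp arm, in the rack frame at x = 110, y = 0, z = 135 mm; axes as the rack's; the arm turns about the rack's y axis.
- clamp_grip (a point): Centre of the wooden cross grip (a cylinder 32 mm in diameter, 40 mm long along the rack's y, flat ends), the handle on the end of the clamp arm. At joint 0 it lies 150 mm to the rack's -x of the hinge and 20 mm above it. The steel arm is 16 mm wide, 14 mm thick; its rubber foot (20 mm diameter) is 110 mm from the hinge, its face 11 mm below the hinge at joint 0.
- clamp_arm (a joint): Clamp arm angle, rad: 0 = level over the rack, foot on the bar if that lies on the rack; grows as the grip rises and swings to the rack's +x. Balances near 1.44: beyond, it falls by its weight to its open rest at 2.0; below, onto the bar (no bar: -0.15). Turns freely, 0.4 kg, clamps by its weight.
- stand: Fixed low grey supply stand, 150 mm (x) by 200 mm (y), origin at the centre of its underside. Its slots (12 mm wide, 32 mm deep, floor 8 mm above the table) are at y = -60, -20, 20, 60 mm, fins along the stand's x. On the left or the right of the rack.
- fin1: Plywood fin, a board 120 mm long (x), 9 mm thick (y), 90 mm high (z), about 75 g. Origin at the centre of its lower edge face, z up. At the start it stands in a slot of the stand. Two to four fins are present; all alike.
- fin2: Plywood fin, a board 120 mm long (x), 9 mm thick (y), 90 mm high (z), about 75 g. Origin at the centre of its lower edge face, z up. At the start it stands in a slot of the stand. Two to four fins are present; all alike.
- fin3: Plywood fin, a board 120 mm long (x), 9 mm thick (y), 90 mm high (z), about 75 g. Origin at the centre of its lower edge face, z up. At the start it stands in a slot of the stand. Two to four fins are present; all alike.
- fin4: Plywood fin, a board 120 mm long (x), 9 mm thick (y), 90 mm high (z), about 75 g. Origin at the centre of its lower edge face, z up. At the start it stands in a slot of the stand. Two to four fins are present; all alike.
- bar: Dark wooden press bar, 200 mm long (x), 40 mm wide (y), 24 mm high (z), about 0.16 kg. Origin at the centre of its underside. Starts flat on the pad; on the rack it lies along the rack's y with its underside 99 to 100 mm above the table.
- pad: Fixed grey felt pad, 270 mm (x) by 130 mm (y), 4 mm thick, origin at the centre of its underside; the bar's home, bar lengthwise along it.
- jar: Bystander: glass jar of cane sticks, 84 mm diameter, 170 mm high; origin at the centre of its underside.
- glue: Bystander: white bottle, 52 mm diameter, 140 mm high; origin at the centre of its underside.
- mug: Bystander: white mug, 76 mm diameter, 90 mm high; origin at the centre of its underside.
- tub: Bystander: clear open tub, 150 by 110 by 60 mm; origin at the centre of its underside.
- mallet: Bystander: hammer, 260 mm long, lying; origin near its middle.
- tape: Bystander: cardboard ring, 80 mm diameter, 24 mm high; origin at the centre of its underside.
Things that resemble listed ones, but are neither listed nor needed, are in the scene too. What is shaped like the fin2 but yellow is not meant.

How it is judged (in metres and radians):
On the way, in this order (a step that is already met when the one before it is completed fails the run):
1. every fin is fully home in a slot of the rack and let go (x of fin1 in the frame of rack between -0.006 and 0.006 m and y of fin1 in the frame of rack between -0.07 and 0.07 m and z of fin1 in the frame of rack between 0.006 and 0.014 m and angle between the z axis of each of fin1, fin2, fin3, fin4 and the z axis of rack, either way round below 0.08 rad and angle between the x axis of each of fin1, fin2, fin3, fin4 and the x axis of rack, either way round below 0.06 rad and x of fin2 in the frame of rack between -0.006 and 0.006 m and y of fin2 in the frame of rack between -0.07 and 0.07 m and z of fin2 in the frame of rack between 0.006 and 0.014 m and x of fin3 in the frame of rack between -0.006 and 0.006 m and y of fin3 in the frame of rack between -0.07 and 0.07 m and z of fin3 in the frame of rack between 0.006 and 0.014 m and x of fin4 in the frame of rack between -0.006 and 0.006 m and y of fin4 in the frame of rack between -0.07 and 0.07 m and z of fin4 in the frame of rack between 0.006 and 0.014 m and contact force between each of fin1, fin2, fin3, fin4 and the fingers below 0.2 N), for 0.3 s.
2. the bar lies flat across the middle of the rack (x of fin1 in the frame of rack between -0.006 and 0.006 m and y of fin1 in the frame of rack between -0.07 and 0.07 m and z of fin1 in the frame of rack between 0.006 and 0.014 m and angle between the z axis of each of fin1, fin2, fin3, fin4 and the z axis of rack, either way round below 0.08 rad and angle between the x axis of each of fin1, fin2, fin3, fin4 and the x axis of rack, either way round below 0.06 rad and x of fin2 in the frame of rack between -0.006 and 0.006 m and y of fin2 in the frame of rack between -0.07 and 0.07 m and z of fin2 in the frame of rack between 0.006 and 0.014 m and x of fin3 in the frame of rack between -0.006 and 0.006 m and y of fin3 in the frame of rack between -0.07 and 0.07 m and z of fin3 in the frame of rack between 0.006 and 0.014 m and x of fin4 in the frame of rack between -0.006 and 0.006 m and y of fin4 in the frame of rack between -0.07 and 0.07 m and z of fin4 in the frame of rack between 0.006 and 0.014 m and x of bar in the frame of rack between -0.03 and 0.03 m and y of bar in the frame of rack between -0.03 and 0.03 m and z of bar in the frame of rack between 0.094 and 0.106 m and angle between the x axis of bar and the y axis of rack, either way round below 0.2 rad and angle between bar's own z axis and vertical below 0.05 rad and contact force between bar and the fingers below 0.2 N), for 0.2 s.
3. the clamp arm is down and bears on the bar (x of fin1 in the frame of rack between -0.006 and 0.006 m and y of fin1 in the frame of rack between -0.07 and 0.07 m and z of fin1 in the frame of rack between 0.006 and 0.014 m and angle between the z axis of each of fin1, fin2, fin3, fin4 and the z axis of rack, either way round below 0.08 rad and angle between the x axis of each of fin1, fin2, fin3, fin4 and the x axis of rack, either way round below 0.06 rad and x of fin2 in the frame of rack between -0.006 and 0.006 m and y of fin2 in the frame of rack between -0.07 and 0.07 m and z of fin2 in the frame of rack between 0.006 and 0.014 m and x of fin3 in the frame of rack between -0.006 and 0.006 m and y of fin3 in the frame of rack between -0.07 and 0.07 m and z of fin3 in the frame of rack between 0.006 and 0.014 m and x of fin4 in the frame of rack between -0.006 and 0.006 m and y of fin4 in the frame of rack between -0.07 and 0.07 m and z of fin4 in the frame of rack between 0.006 and 0.014 m and x of bar in the frame of rack between -0.03 and 0.03 m and y of bar in the frame of rack between -0.03 and 0.03 m and z of bar in the frame of rack between 0.094 and 0.106 m and angle between the x axis of bar and the y axis of rack, either way round below 0.2 rad and angle between bar's own z axis and vertical below 0.05 rad and value of joint clamp_arm between -0.08 and 0.08 rad and contact force between clamp_arm and bar above 1 N), for 0.4 s.
4. the clamp arm is swung back open (value of joint clamp_arm above 1.65 rad), for 0.2 s.
At the end, for the whole second after the job is handed in: Every fin stands home in a rack slot (lower edge within 4 mm of its floor, 6 mm of the middle lengthwise, upright within 0.08 rad), let go; clamp arm open past 1.65 rad; bar flat at rest on its pad, within 50 mm along, 40 mm across and 0.35 rad of the pad (all of step 1 and linear speed of each of fin1, fin2, fin3, fin4, bar below 0.02 m/s and value of joint clamp_arm above 1.65 rad and x of bar in the frame of pad between -0.05 and 0.05 m and y of bar in the frame of pad between -0.04 and 0.04 m and z of bar in the frame of pad between 0 and 0.009 m and angle between the x axis of bar and the x axis of pad, either way round below 0.35 rad and angle between bar's own z axis and vertical below 0.05 rad); the robot touches nothing.
It fails at once if a fin drops freely into the guides (faster than 0.7 m/s) ((x of fin1 in the frame of rack between -0.02 and 0.02 m and y of fin1 in the frame of rack between -0.08 and 0.08 m and z of fin1 in the frame of rack between 0 and 0.07 m and linear speed of fin1 above 0.7 m/s) or (x of fin2 in the frame of rack between -0.02 and 0.02 m and y of fin2 in the frame of rack between -0.08 and 0.08 m and z of fin2 in the frame of rack between 0 and 0.07 m and linear speed of fin2 above 0.7 m/s) or (x of fin3 in the frame of rack between -0.02 and 0.02 m and y of fin3 in the frame of rack between -0.08 and 0.08 m and z of fin3 in the frame of rack between 0 and 0.07 m and linear speed of fin3 above 0.7 m/s) or (x of fin4 in the frame of rack between -0.02 and 0.02 m and y of fin4 in the frame of rack between -0.08 and 0.08 m and z of fin4 in the frame of rack between 0 and 0.07 m and linear speed of fin4 above 0.7 m/s)).
It fails at once if a bystander is moved more than 3 cm or knocked over (distance of any of jar, glue, mug, tub, mallet, tape from where it was at the start of the episode above 0.03 m or angle between any of jar, glue, mug's own z axis and vertical above 0.4 rad).
Of fin1, fin2, fin3, fin4 only 2 to 4 are there at a start; the rules pass over those that are not, and their reading is None.
At some moment in a run one of bar may be knocked a few centimetres aside while the robot is not near it.
It also fails if it takes over 210 s, if anything falls off the work surface, if the arm or the gripper's body presses on something with over 40 N, if the wrist force passes 120 N, or if a joint passes its speed limit or range.

## Working session

There is one attempt and no reset: what is moved stays moved. The work goes in short steps, Python scripts to look and compute and a tool call to move; the robot and the scene stay as the last step left them, time stands still between calls to the robot, and variables do not carry over. Pictures are saved under pics/ and viewed, at most 14 in all, crops included, and the job is handed in when it is done.

Besides the shell and the picture viewer there is one more tool, called after "Emit:" as name([rows], argument=value, ...), one row to a line, values as JSON. step_arm: Moves the arm, as the interface text tells. Its arguments: {"type":"object","properties":{"moves":{"type":"array","items":{"type":"array"}}},"required":["moves"]}

```bash
ls; mkdir -p pics; cat > h.py <<'E'
import numpy as np, cv2
from plant import monitor, imaging, order, arm
def grab(n):
    c=imaging.get_calibration(n); p,d=imaging.grab_frame(n); return p,d,c
def pts(d,c):
    K=np.array(c["K"]);v,u=np.mgrid[:480,:640]
    P=np.stack([(u-K[0,2])/K[0,0]*d,(v-K[1,2])/K[1,1]*d,d],-1)
    return P@np.array(c["orientation"]).T+np.array(c["xyz"])
def save(n,p): cv2.imwrite(f"pics/{n}.png",p[:,:,::-1])
def st():
    o=monitor.get_obs(); print({k:np.round(o[k],2).tolist() for k in ("time","eef_pos","ft_force","finger_gap","finger_force")}); print(np.round(o["orientation"],3).tolist()); return o
E
python3 - <<'E'
from h import *
st();print(arm.finger_overhang)
for n in("top","scene"):
    p,d,c=grab(n);save(n,p);np.savez(n,p=p,d=d,P=pts(d,c));print(n,np.round(c["xyz"]),np.round(c["orientation"],2).tolist(),c["K"])
E
```

```text
pics
{'time': 0.0, 'eef_pos': [181.4, -597.61, 232.82], 'ft_force': [-0.84, -0.01, -0.3], 'finger_gap': 87.58, 'finger_force': 0.0}
[[0.957, 0.291, -0.001], [0.291, -0.957, 0.001], [-0.0, -0.002, -1.0]]
11.0
top [ 331.   88. 1318.] [[0.02, -0.99, 0.14], [-1.0, -0.02, 0.0], [-0.0, -0.14, -0.99]] [[514.26666955   0.         313.59298579]
 [  0.         514.26666955 239.7788045 ]
 [  0.           0.           1.        ]]
scene [1575.  362.  869.] [[-0.27, 0.53, -0.8], [0.96, 0.16, -0.22], [0.01, -0.83, -0.56]] [[559.80901051   0.         320.25517524]
 [  0.         559.80901051 228.76277975]
 [  0.           0.           1.        ]]
```

View pics/top.png

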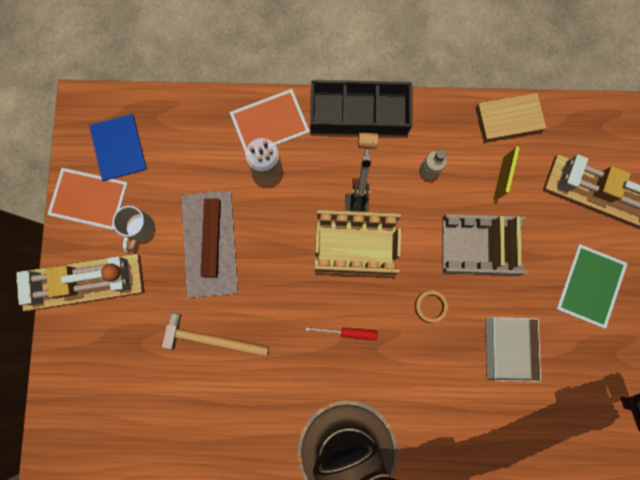

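View pics/scene.png

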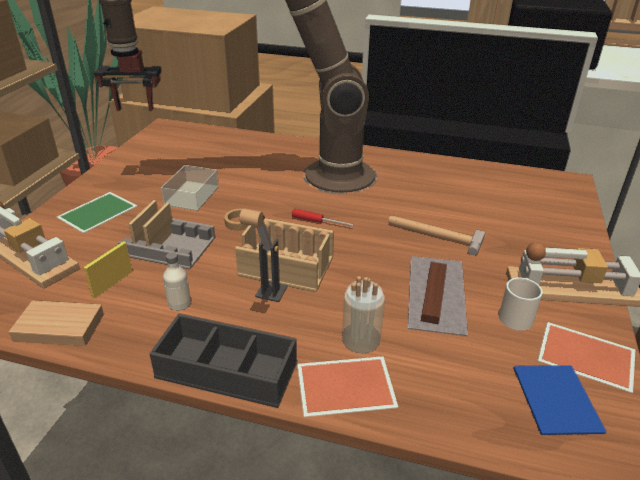

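The top view shows the rack at (358,242) with its clamp arm open towards (365,140), and the stand at (483,245) holding two fins at (503,243) and (519,243). The pad with the dark bar is at (210,245).

Things that could be mistaken for the fins or bar:
- yellow board at (508,173): a decoy, excluded by its colour
- wooden block at (511,117): lies flat and isn't in the stand
- red-handled screwdriver at (358,334): not the bar
- black tray at (361,107): not the rack

I choose the two plywood fins in the grey stand.

```bash
cat > m.py <<'E'
from h import *
t=np.load("top.npz");P=t["P"];p=t["p"].astype(int);d=t["d"]
def rect(nm,win,zl,zh,f=None):
    u0,v0,u1,v1=win;m=np.zeros(d.shape,bool);m[v0:v1,u0:u1]=1
    m&=(P[...,2]>zl)&(P[...,2]<zh)&(d>0)
    if f is not None:m&=f
    X=P[m]
    if len(X)<5: print(nm,len(X));return
    r=cv2.minAreaRect(X[:,:2].astype(np.float32));print(nm,len(X),np.round(r[0],1),np.round(r[1],1),round(r[2],2),"z",np.round(np.percentile(X[:,2],[5,50,95]),1))
rect("fins top",(435,205,535,285),80,115)
rect("finA",(497,205,511,285),80,115);rect("finB",(512,205,530,285),80,115)
rect("stand",(435,205,535,285),15,60)
rect("rack cheeks",(308,205,408,285),93,110)
rect("rack all",(308,205,408,285),60,110)
rect("rib",(308,205,408,285),60,93)
rect("bar",(180,185,240,300),16,60)
rect("pad",(175,180,245,305),-10,60,(p.max(-1)-p.min(-1)<45))
rect("arm",(340,125,385,212),60,400)
rect("grip",(340,125,385,155),60,400)
rect("glue",(415,140,450,185),30,300);rect("jar",(240,130,285,190),30,300);rect("mug",(105,195,155,255),30,300);rect("yellow",(490,140,525,205),30,300)
rect("table",(270,330,300,380),-20,20)
E
python3 m.py; python3 -c "
from h import *
t=np.load('top.npz')['p'][195:295,305:535];s=np.load('scene.npz')['p'][185:300,110:350]
a=cv2.resize(t,None,fx=3.3,fy=3.3,interpolation=2);b=cv2.resize(s,(a.shape[1],270))
save('crop',np.vstack([a,b])[:600])"
```

```text
fins top 620 [ 518.2 -378.6] [ 51.5 120. ] 88.59 z [ 82.3  95.6 101. ]
finA 301 [ 517.9 -358.4] [118.5  11.4] 0.31 z [ 82.6  95.5 100.6]
finB 319 [ 518.  -397.9] [ 11.8 119.4] 87.95 z [ 82.1  95.8 101. ]
stand 1924 [ 518.1 -338.5] [200.6 145.9] 89.32 z [20.4 38.8 53.5]
rack cheeks 194 [510.7 -13.8] [203.9  68.5] 88.51 z [ 94.1  97.8 102.7]
rack all 1867 [520.9 -14. ] [203.7 165.9] 88.68 z [67.5 83.  97.9]
rib 1673 [520.9 -14.3] [203.3 165.9] 88.68 z [66.9 82.6 88.1]
bar 1274 [522.2 357.3] [199.3  41.6] 0.66 z [21.7 26.5 31.1]
pad 3958 [507.5 362.9] [269.6 129.6] 6.57 z [-1.5  3.   9.6]
arm 887 [697.3 -25.4] [107.3 231.2] 89.39 z [ 67.5 214.5 278.2]
grip 378 [743.1 -27.9] [137.9 107.4] 1.08 z [ 63.6 273.4 279.2]
glue 510 [ 711.6 -202.4] [52.1 43.3] 54.73 z [ 39.7  92.7 140.2]
jar 1221 [707.5 221.1] [78.4 83.2] 21.05 z [ 49.2 133.6 157.5]
mug 743 [536.8 552.9] [ 76.6 101.2] 50.93 z [34.8 68.9 89.9]
yellow 507 [ 697.9 -391.6] [ 11.6 121.1] 75.2 z [35.  74.  92.4]
table 1497 [230.1 159.3] [121.4  73.7] 1.5 z [-5.  -0.8  3.6]
```

View pics/crop.png

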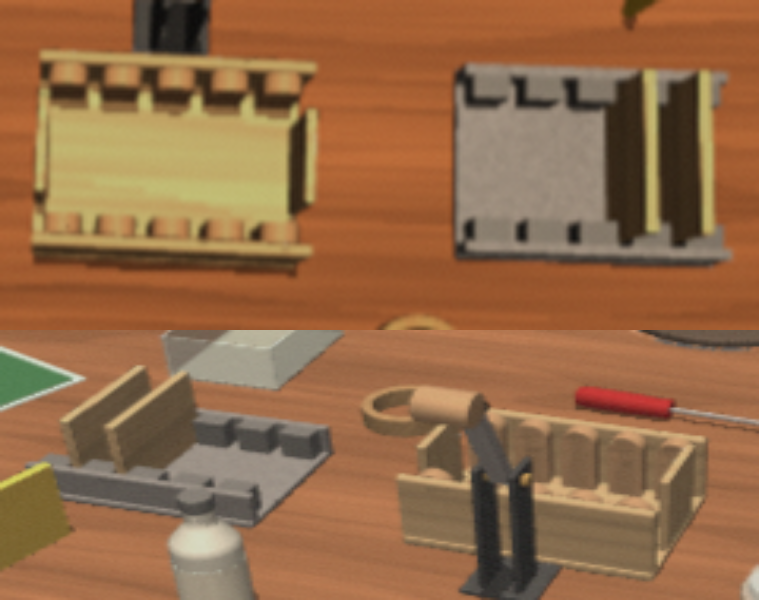

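```bash
cat >> h.py <<'E'
from scipy.spatial.transform import Rotation as Ro
def go(x,y,z,yaw):
    "shift and turn (tool axes) from the present pose to a downward pose with tool x at yaw"
    o=monitor.get_obs();R=np.array(o["orientation"]);a=np.radians(yaw);c,s=np.cos(a),np.sin(a)
    T=np.array([[c,s,0],[s,-c,0],[0,0,-1]])
    sh=R.T@(np.array([x,y,z])-o["eef_pos"]);tu=np.degrees(Ro.from_matrix(R.T@T).as_rotvec())
    print("go",(x,y,z,yaw),"shift",np.round(sh,1).tolist(),"turn",np.round(tu,2).tolist(),"n",round(np.linalg.norm(sh)/50,1))
E
python3 -c "
from h import *
go(518,-398,200,-0.7)"
```

```text
go (518, -398, 200, -0.7) shift [380.1, -93.2, 33.0] turn [-0.08, 0.02, 17.59] n 7.9
```

Emit:
step_arm([
  [0.65, [380, -93, 33], [0, 0, 17.6]],
  [0.65, [380, -93, 33], [0, 0, 17.6]],
  [0.65, [380, -93, 33], [0, 0, 17.6]],
  [0.65, [380, -93, 33], [0, 0, 17.6]],
  [0.65, [380, -93, 33], [0, 0, 17.6]],
  [0.65, [380, -93, 33], [0, 0, 17.6]],
  [0.65, [380, -93, 33], [0, 0, 17.6]],
  [0.65, [380, -93, 33], [0, 0, 17.6]],
  [0.65, [380, -93, 33], [0, 0, 17.6]],
  [0.65, [380, -93, 33], [0, 0, 17.6]],
])

```text
time: 1.1
eef_pos: [518.8, -397.3, 199.7]
orientation: [[1.0, -0.009, -0.001], [-0.009, -1.0, 0.001], [-0.001, -0.001, -1.0]]
ft_force: [-0.0, -0.1, 0.3]
finger_gap: 30.8
finger_force: 0.0
```

```bash
python3 - <<'E'
from h import *
st();p,d,c=grab("wrist");save("w1",p);np.savez("w1",p=p,d=d);print(c["K"],np.round(c["xyz"],1),np.round(c["orientation"],3).tolist())
E
```

```text
{'time': 1.1, 'eef_pos': [518.84, -397.32, 199.71], 'ft_force': [-0.01, -0.09, 0.3], 'finger_gap': 30.77, 'finger_force': 0.0}
[[1.0, -0.009, -0.001], [-0.009, -1.0, 0.001], [-0.001, -0.001, -1.0]]
[[371.64829954   0.         316.27876435]
 [  0.         371.64829954 235.63743571]
 [  0.           0.           1.        ]] [ 585.2 -397.9  350. ] [[-0.01, -0.97, -0.243], [-1.0, 0.01, 0.002], [-0.0, 0.243, -0.97]]
```

View pics/w1.png

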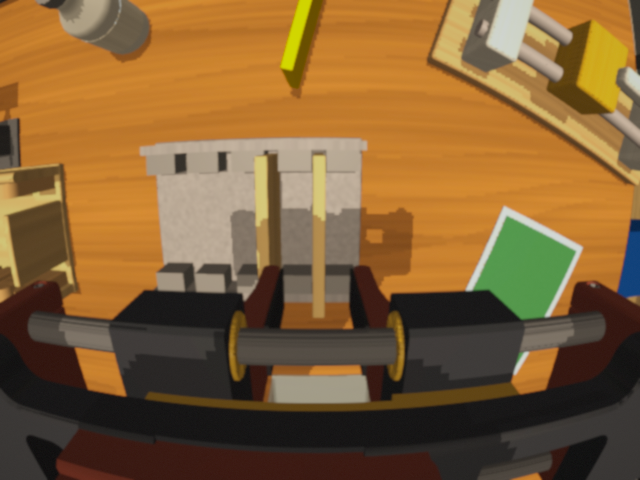

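The fin sits between the fingers. Its top runs from about (319,153) to (319,318), with the other fin at (263,155). I'll cast rays onto the z=98 plane.

```bash
cat >> h.py <<'E'
def fray(c,u,v,z):
    K=np.array(c["K"]);a=(np.array(u,float)-K[0,2])/K[0,0];b=(np.array(v,float)-K[1,2])/K[1,1];r=np.hypot(a,b)+1e-9
    D=np.stack([np.sin(r)*a/r,np.sin(r)*b/r,np.cos(r)],-1)@np.array(c["orientation"]).T
    o=np.array(c["xyz"]);return o+D*((z-o[2])/D[...,2])[...,None]
E
python3 - <<'E'
from h import *
c=imaging.get_calibration("wrist");p=np.load("w1.npz")["p"].astype(int)
m=(p[...,0]>150)&(p[...,1]>120)&(p[...,2]>50)&(p[...,0]-p[...,2]>45)&(p[...,1]-p[...,2]>40)
for lo,hi in((250,276),(308,332)):
  for v in(158,180,200,220,240,260,290,310):
    u=np.where(m[v,lo:hi])[0]+lo
    if len(u): print(v,u.min(),u.max(),np.round(fray(c,[u.min()-.5,u.max()+.5],[v,v],98)[:,:2],1).tolist())
print(np.round(fray(c,[263,319,319],[154,153,318],98),1))
E
```

```text
158 254 266 [[575.8, -356.9], [575.5, -365.9]]
180 254 267 [[560.7, -356.4], [560.4, -366.1]]
200 255 267 [[546.7, -356.5], [546.5, -365.6]]
220 255 266 [[532.6, -355.9], [532.5, -364.4]]
240 257 267 [[518.1, -356.6], [518.1, -364.5]]
260 257 268 [[503.3, -355.7], [503.2, -364.5]]
158 312 325 [[574.8, -396.4], [574.7, -405.8]]
180 313 325 [[559.8, -396.9], [559.7, -405.7]]
200 313 325 [[546.0, -396.7], [545.9, -405.6]]
220 313 325 [[532.0, -396.4], [531.9, -405.5]]
240 313 324 [[517.7, -396.2], [517.5, -404.7]]
260 313 324 [[502.9, -396.0], [502.8, -404.5]]
290 313 323 [[479.8, -395.6], [479.7, -403.7]]
310 313 323 [[463.5, -395.4], [463.4, -403.6]]
[[ 578.3 -363.5   98. ]
 [ 578.1 -401.5   98. ]
 [ 456.7 -400.2   98. ]]
```

Emit:
step_arm([
  [0.65, [-1, 3, 50], [0, 0, 0]],
  [0.65, [-1, 3, 90], [0, 0, 0]],
  [0.65, [-1, 3, 124], [0, 0, 0]],
  [0.65, [-1, 3, 124], [0, 0, 0]],
  [1, [-1, 3, 124], [0, 0, 0]],
  [1, [-1, 3, 124], [0, 0, 0]],
  [1, [-1, 3, 124], [0, 0, 0]],
  [1, [-1, 3, 124], [0, 0, 0]],
])

```text
time: 1.95
eef_pos: [518.2, -400.5, 78.8]
orientation: [[1.0, -0.012, 0.002], [-0.012, -1.0, 0.001], [0.002, -0.001, -1.0]]
ft_force: [-1.2, 3.7, 5.2]
finger_gap: 9.1
finger_force: 30.0
```

Emit:
step_arm([
  [1, [-1, 3, 100], [0, 0, 0]],
  [1, [0, 0, -40], [0, 0, 0]],
  [1, [0, 0, -80], [0, 0, 0]],
  [1, [0, 0, -120], [0, 0, 0]],
  [1, [0, 0, -140], [0, 0, 0]],
  [1, [0, 0, -140], [0, 0, 0]],
  [1, [0, 0, -140], [0, 0, 0]],
])

```text
time: 2.65
eef_pos: [517.6, -402.0, 218.9]
orientation: [[1.0, -0.012, 0.003], [-0.012, -1.0, -0.002], [0.003, 0.002, -1.0]]
ft_force: [-1.1, 0.6, -1.6]
finger_gap: 9.0
finger_force: 30.0
```

```bash
python3 -c "
from h import *
go(510,-74,215,-1.3)"
```

```text
go (510, -74, 215, -1.3) shift [-11.7, -327.9, 3.1] turn [0.13, -0.18, 0.59] n 6.6
```

Emit:
step_arm([
  [1, [-2, -40, 0], [0, 0, 0]],
  [1, [-12, -328, 3], [0.1, -0.2, 0.6]],
  [1, [-12, -328, 3], [0.1, -0.2, 0.6]],
  [1, [-12, -328, 3], [0.1, -0.2, 0.6]],
  [1, [-12, -328, 3], [0.1, -0.2, 0.6]],
  [1, [-12, -328, 3], [0.1, -0.2, 0.6]],
  [1, [-12, -328, 3], [0.1, -0.2, 0.6]],
  [1, [-12, -328, 3], [0.1, -0.2, 0.6]],
  [1, [-12, -328, 3], [0.1, -0.2, 0.6]],
  [1, [-12, -328, 3], [0.1, -0.2, 0.6]],
])

```text
time: 3.65
eef_pos: [508.7, -74.8, 213.0]
orientation: [[1.0, -0.024, -0.005], [-0.024, -1.0, 0.001], [-0.005, -0.001, -1.0]]
ft_force: [-0.5, -0.6, -0.6]
finger_gap: 9.0
finger_force: 30.0
```

```bash
python3 - <<'E'
from h import *
st();p,d,c=grab("wrist");save("w2",p);np.savez("w2",p=p,d=d,**{k:np.array(c[k]) for k in c})
E
```

```text
{'time': 3.65, 'eef_pos': [508.71, -74.81, 212.98], 'ft_force': [-0.53, -0.55, -0.61], 'finger_gap': 8.99, 'finger_force': 30.0}
[[1.0, -0.024, -0.005], [-0.024, -1.0, 0.001], [-0.005, -0.001, -1.0]]
```

View pics/w2.png

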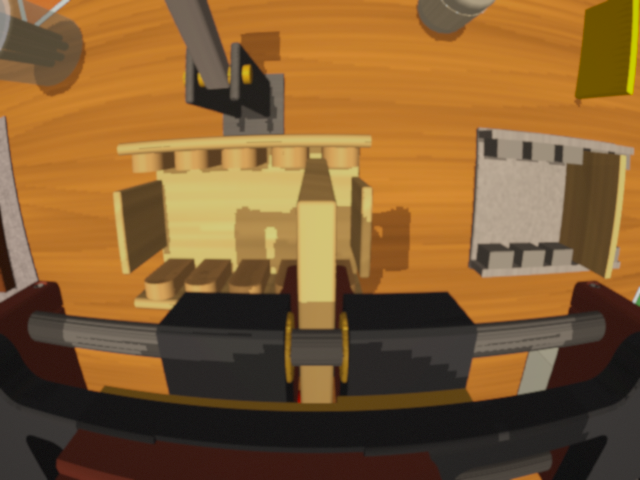

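The far end wall's top edge runs from (118,148) to (371,139), with ribs at u≈147, 191, 239, 290 and 341. The lower far edge of the held fin is near (317,160).

```bash
python3 - <<'E'
from h import *
z=np.load("w2.npz");c={k:z[k] for k in("K","xyz","orientation")};p=z["p"]
f=lambda u,v,h:print(np.round(fray(c,u,v,h),1)[:,:2].tolist())
print("wall top ends outer-far edge, near edge z86");f([118,371,118,371],[146,137,153,146],86)
print("rib tops inner end x=48, z~85");f([147,191,239,290,341],[158]*5,85)
print("fin bottom far edge z140");f([309,327],[161,161],140)
print("cheek tops z99: right, left ");f([352,364,372,116,122],[178,274,272,192,272],99)
save("w2c",np.vstack([cv2.resize(p[125:180,105:385],(800,157),interpolation=2),cv2.resize(p[170:310,105:385],(800,400),interpolation=2)]))
E
```

```text
wall top ends outer-far edge, near edge z86
[[584.7, 85.0], [579.8, -117.0], [578.9, 85.4], [573.1, -116.9]]
rib tops inner end x=48, z~85
[[572.3, 58.8], [569.3, 20.5], [566.9, -17.8], [565.2, -56.5], [564.2, -94.4]]
fin bottom far edge z140
[[565.1, -71.7], [564.8, -82.5]]
cheek tops z99: right, left 
[[550.4, -101.2], [477.7, -110.1], [479.1, -116.3], [548.2, 82.9], [481.4, 88.0]]
```

View pics/w2c.png

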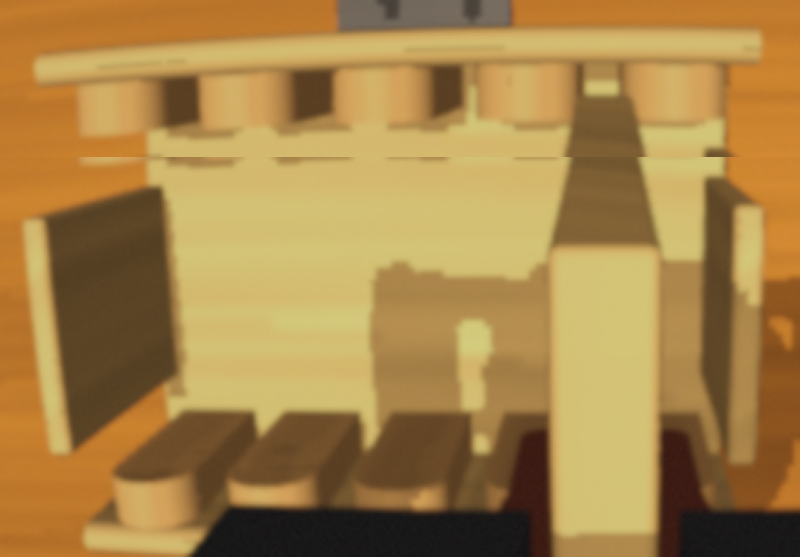

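```bash
python3 - <<'E'
from h import *
z=np.load("w2.npz");c={k:z[k] for k in("K","xyz","orientation")};d=z["d"]
K=c["K"];v,u=np.mgrid[:480,:640];a=(u-K[0,2])/K[0,0];b=(v-K[1,2])/K[1,1];r=np.hypot(a,b)+1e-9
D=np.stack([np.tan(r)*a/r,np.tan(r)*b/r,np.ones_like(r)],-1)*d[...,None];P=D@c["orientation"].T+c["xyz"]
for (vv) in (160,165,170,180,190,198,204,210,220,240,260,280,298,375,395):
    q=P[vv,312:324];print(vv,np.round(np.median(q,0),1))
E
```

```text
160 [568.4 -76.7 203.8]
165 [567.3 -76.6 221.8]
170 [566.3 -76.6 233.9]
180 [564.9 -76.5 254.8]
190 [564.  -76.4 271.1]
198 [563.4 -76.3 280.3]
204 [562.4 -76.3 282.7]
210 [561.  -76.3 282.7]
220 [558.7 -76.2 282.4]
240 [554.2 -76.1 282.7]
260 [549.3 -76.  281.9]
280 [544.4 -75.9 281.9]
298 [539.6 -75.8 281.5]
375 [515.6 -75.2 279.5]
395 [508.2 -75.  279.2]
```

The first row of my lift call was wrong: it pushed the grip further down before lifting. The fin top now sits against the palm, with the bottom about 24 mm below the TCP, and the fin is pitched about 3.5°. I'll tilt the tool to compensate, then lower it into slot 1 until the palm nearly reaches the cheeks.

Emit:
step_arm([
  [1, [1.5, -0.8, 0], [0, -3.4, 0]],
  [1, [1.5, -0.8, 0], [0, -3.4, 0]],
  [1, [1.5, -0.8, 40], [0, -3.4, 0]],
  [1, [1.7, -0.8, 70], [0, -3.4, 0]],
  [1, [1.7, -0.8, 90], [0, -3.4, 0]],
  [1, [1.8, -0.8, 105], [0, -3.4, 0]],
  [1, [1.8, -0.8, 115], [0, -3.4, 0]],
  [1, [1.8, -0.8, 122], [0, -3.4, 0]],
  [1, [1.8, -0.8, 122], [0, -3.4, 0]],
])

```text
time: 4.6
eef_pos: [510.2, -72.9, 91.1]
orientation: [[0.998, -0.024, -0.063], [-0.023, -1.0, 0.003], [-0.063, -0.002, -0.998]]
ft_force: [0.2, -0.8, -0.9]
finger_gap: 9.0
finger_force: 30.0
```

Emit:
step_arm([
  [1, [0, 1, 0], [0, 0, 0]],
  [1, [0.6, 1, 10], [0, 0, 0]],
  [1, [1.2, 1, 20], [0, 0, 0]],
  [1, [1.9, 1, 30], [0, 0, 0]],
  [1, [2.3, 1, 37], [0, 0, 0]],
  [1, [2.6, 1, 42], [0, 0, 0]],
  [1, [2.6, 1, 42], [0, 0, 0]],
])

```text
time: 5.3
eef_pos: [510.0, -73.4, 48.6]
orientation: [[0.998, -0.023, -0.064], [-0.023, -1.0, 0.003], [-0.064, -0.002, -0.998]]
ft_force: [0.4, -0.4, -1.0]
finger_gap: 8.6
finger_force: 30.0
```

```bash
python3 - <<'E'
from h import *
st();p,d,c=grab("wrist");s,ds,cs=grab("scene")
save("w3",np.hstack([cv2.resize(p[120:330,100:400],(400,280)),cv2.resize(s[180:320,210:350],(400,280*1),interpolation=2)]))
E
```

```text
{'time': 5.3, 'eef_pos': [509.99, -73.36, 48.64], 'ft_force': [0.38, -0.42, -1.02], 'finger_gap': 8.63, 'finger_force': 30.0}
[[0.998, -0.023, -0.064], [-0.023, -1.0, 0.003], [-0.064, -0.002, -0.998]]
```

View pics/w3.png

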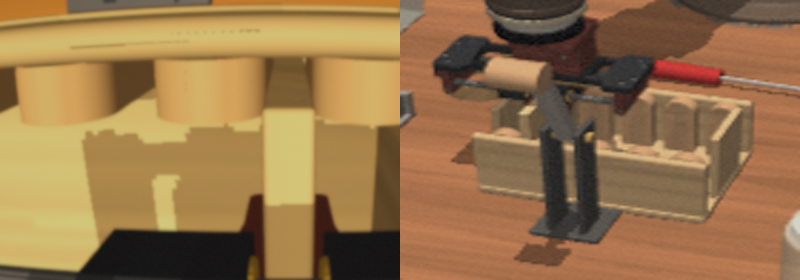

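The fin is in the groove between the ribs, with no contact force. I'll lower it a little more.

Emit:
step_arm([
  [1, [0.2, 0, 4], [0, 0, 0]],
  [1, [0.5, 0, 8], [0, 0, 0]],
  [1, [0.6, 0, 10], [0, 0, 0]],
  [1, [0.6, 0, 10], [0, 0, 0]],
])

```text
time: 5.8
eef_pos: [510.2, -73.4, 39.2]
orientation: [[0.998, -0.023, -0.063], [-0.023, -1.0, 0.003], [-0.063, -0.002, -0.998]]
ft_force: [0.0, 0.1, -0.8]
finger_gap: 8.8
finger_force: 30.0
```

Emit:
step_arm([
  [1, [0.2, 0, 3], [0, 0, 0]],
  [1, [0.2, 0, 3], [0, 0, 0]],
  [0.8, [0.2, 0, 3], [0, 0, 0]],
  [0.65, [0.2, 0, 3], [0, 0, 0]],
  [0.65, [0.2, 0, 3], [0, 0, 0]],
])

```text
time: 6.3
eef_pos: [510.6, -73.5, 36.7]
orientation: [[0.998, -0.023, -0.062], [-0.023, -1.0, 0.003], [-0.063, -0.002, -0.998]]
ft_force: [0.4, 0.0, -0.1]
finger_gap: 28.6
finger_force: 0.0
```

Emit:
step_arm([
  [0.65, [-3, 0, -50], [0, 0, 0]],
  [0.65, [-6.2, 0, -100], [0, 0, 0]],
  [0.65, [-9.4, 0, -150], [0, 0, 0]],
  [0.65, [-11.8, 0, -180], [0, 3.6, 0]],
  [0.65, [-11.8, 0, -180], [0, 3.6, 0]],
  [0.65, [-11.8, 0, -180], [0, 3.6, 0]],
])

```text
time: 6.9
eef_pos: [509.9, -73.9, 217.6]
orientation: [[1.0, -0.023, 0.001], [-0.023, -1.0, 0.001], [0.001, -0.001, -1.0]]
ft_force: [-0.5, -0.4, 0.6]
finger_gap: 30.6
finger_force: 0.0
```

```bash
cat >> h.py <<'E'
def fpts(d,c):
    K=np.array(c["K"]);v,u=np.mgrid[:480,:640];a=(u-K[0,2])/K[0,0];b=(v-K[1,2])/K[1,1];r=np.hypot(a,b)+1e-9
    return np.stack([np.tan(r)*a/r,np.tan(r)*b/r,np.ones_like(r)],-1)*d[...,None]@np.array(c["orientation"]).T+np.array(c["xyz"])
E
python3 - <<'E'
from h import *
st();p,d,c=grab("wrist");P=fpts(d,c);save("w4",p)
for u in(300,310,316,322,330):print(u,[np.round(P[v,u],0).tolist() for v in(170,200,230,260,300)])
go(518,-361,200,-0.8)
E
```

```text
{'time': 6.9, 'eef_pos': [509.92, -73.89, 217.6], 'ft_force': [-0.47, -0.42, 0.64], 'finger_gap': 30.61, 'finger_force': 0.0}
[[1.0, -0.023, 0.001], [-0.023, -1.0, 0.001], [0.001, -0.001, -1.0]]
300 [[553.0, -59.0, 10.0], [523.0, -58.0, 9.0], [493.0, -57.0, 9.0], [462.0, -56.0, 7.0], [450.0, -59.0, 83.0]]
310 [[558.0, -70.0, 99.0], [536.0, -70.0, 99.0], [514.0, -69.0, 98.0], [490.0, -68.0, 98.0], [448.0, -67.0, 77.0]]
316 [[558.0, -75.0, 100.0], [536.0, -74.0, 99.0], [514.0, -74.0, 100.0], [490.0, -73.0, 98.0], [457.0, -72.0, 98.0]]
322 [[552.0, -80.0, 9.0], [523.0, -80.0, 9.0], [493.0, -79.0, 9.0], [462.0, -78.0, 11.0], [447.0, -77.0, 77.0]]
330 [[552.0, -88.0, 10.0], [523.0, -87.0, 10.0], [493.0, -87.0, 9.0], [462.0, -86.0, 9.0], [449.0, -84.0, 81.0]]
go (518, -361, 200, -0.8) shift [15.1, 286.9, 16.0] turn [-0.09, 0.06, -0.52] n 5.8
```

View pics/w4.png

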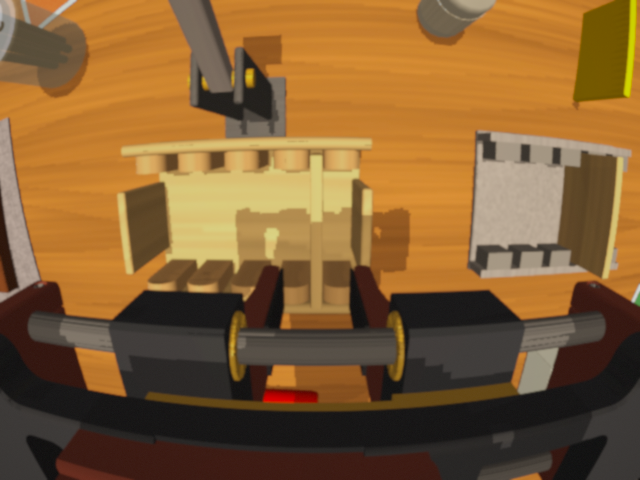

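Fin 1 is home: level, top at about 99 mm, in slot 1 at (316,160–300). Next is fin 2.

Emit:
step_arm([
  [0.65, [15, 287, 16], [0, 0, -0.5]],
  [0.65, [15, 287, 16], [0, 0, -0.5]],
  [0.65, [15, 287, 16], [0, 0, -0.5]],
  [0.65, [15, 287, 16], [0, 0, -0.5]],
  [0.65, [15, 287, 16], [0, 0, -0.5]],
  [0.65, [15, 287, 16], [0, 0, -0.5]],
  [0.65, [15, 287, 16], [0, 0, -0.5]],
  [0.65, [15, 287, 16], [0, 0, -0.5]],
])

```text
time: 7.75
eef_pos: [517.4, -361.1, 197.7]
orientation: [[1.0, -0.016, -0.004], [-0.016, -1.0, 0.004], [-0.004, -0.004, -1.0]]
ft_force: [0.1, 0.5, 0.5]
finger_gap: 30.5
finger_force: 0.0
```

```bash
python3 - <<'E'
from h import *
st();p,d,c=grab("wrist");P=fpts(d,c);m=(P[...,2]>88)&(P[...,2]<110)&(P[...,0]>440)&(P[...,0]<600)&(abs(P[...,1]+380)<45);m[330:]=0
X=P[m];print(len(X),cv2.minAreaRect(X[:,:2].astype(np.float32)),np.median(X[:,2]))
for x in(480,500,520,540,560):
    q=X[abs(X[:,0]-x)<6];print(x,np.round([q[:,1].min(),q[:,1].max()],1))
E
```

```text
{'time': 7.75, 'eef_pos': [517.42, -361.14, 197.67], 'ft_force': [0.07, 0.5, 0.51], 'finger_gap': 30.49, 'finger_force': 0.0}
[[1.0, -0.016, -0.004], [-0.016, -1.0, 0.004], [-0.004, -0.004, -1.0]]
2017 ((518.1356811523438, -358.4962158203125), (8.293672561645508, 119.68110656738281), 89.15972137451172) 97.19436980313833
480 [-362.1 -353.9]
500 [-362.4 -354.4]
520 [-362.7 -354.8]
540 [-363.  -354.6]
560 [-363.3 -355. ]
```

Emit:
step_arm([
  [0.65, [0.5, -2.5, 50], [0.2, -0.2, 0]],
  [0.65, [0.5, -2.5, 90], [0.2, -0.2, 0]],
  [0.65, [0.5, -2.5, 121], [0.2, -0.2, 0]],
  [0.65, [0.5, -2.5, 121], [0.2, -0.2, 0]],
  [0.65, [0.5, -2.5, 121], [0.2, -0.2, 0]],
  [1, [0.5, -2.5, 121], [0.2, -0.2, 0]],
  [1, [0.5, -2.5, 121], [0.2, -0.2, 0]],
  [1, [0.5, -2.5, 121], [0.2, -0.2, 0]],
  [1, [0.5, -2.5, 121], [0.2, -0.2, 0]],
  [1, [0.5, -2.5, 121], [0.2, -0.2, 0]],
])

```text
time: 8.8
eef_pos: [519.7, -358.9, 81.0]
orientation: [[1.0, -0.014, -0.001], [-0.014, -1.0, 0.004], [-0.001, -0.004, -1.0]]
ft_force: [-0.0, -0.2, 7.1]
finger_gap: 9.0
finger_force: 30.0
```

Emit:
step_arm([
  [1, [0, 0, -20], [0, 0, 0]],
  [1, [0, 0, -60], [0, 0, 0]],
  [1, [0, 0, -100], [0, 0, 0]],
  [1, [0, 0, -135], [0, 0, 0]],
  [1, [0, 0, -135], [0, 0, 0]],
])

```text
time: 9.3
eef_pos: [521.7, -360.5, 220.3]
orientation: [[1.0, -0.015, 0.004], [-0.015, -1.0, 0.001], [0.004, -0.001, -1.0]]
ft_force: [1.2, 0.6, -1.2]
finger_gap: 9.0
finger_force: 30.0
```

```bash
python3 -c "
from h import *
st();go(512,45.8,215,-1.4)"
```

```text
{'time': 9.3, 'eef_pos': [521.67, -360.49, 220.35], 'ft_force': [1.21, 0.65, -1.19], 'finger_gap': 8.98, 'finger_force': 30.0}
[[1.0, -0.015, 0.004], [-0.015, -1.0, 0.001], [0.004, -0.001, -1.0]]
go (512, 45.8, 215, -1.4) shift [-15.6, -406.1, 5.5] turn [-0.04, -0.25, 0.57] n 8.1
```

Emit:
step_arm([
  [1, [-15.6, -406, 5.5], [0, -0.2, 0.6]],
  [1, [-15.6, -406, 5.5], [0, -0.2, 0.6]],
  [1, [-15.6, -406, 5.5], [0, -0.2, 0.6]],
  [1, [-15.6, -406, 5.5], [0, -0.2, 0.6]],
  [1, [-15.6, -406, 5.5], [0, -0.2, 0.6]],
  [1, [-15.6, -406, 5.5], [0, -0.2, 0.6]],
  [1, [-15.6, -406, 5.5], [0, -0.2, 0.6]],
  [1, [-15.6, -406, 5.5], [0, -0.2, 0.6]],
  [1, [-15.6, -406, 5.5], [0, -0.2, 0.6]],
  [1, [-15.6, -406, 5.5], [0, -0.2, 0.6]],
])

```text
time: 10.3
eef_pos: [509.1, 48.9, 210.7]
orientation: [[1.0, -0.021, -0.008], [-0.021, -1.0, 0.005], [-0.008, -0.005, -1.0]]
ft_force: [-0.2, -0.5, 0.1]
finger_gap: 9.2
finger_force: 30.0
```

```bash
python3 - <<'E'
from h import *
st();p,d,c=grab("wrist");P=fpts(d,c);save("w5",p)
for v in range(130,300,10):
    q=P[v,312:324];print(v,np.round(np.median(q,0),1))
E
```

```text
{'time': 10.3, 'eef_pos': [509.06, 48.91, 210.66], 'ft_force': [-0.2, -0.46, 0.14], 'finger_gap': 9.18, 'finger_force': 30.0}
[[1.0, -0.021, -0.008], [-0.021, -1.0, 0.005], [-0.008, -0.005, -1.0]]
130 [585.5  47.   82.8]
140 [578.   47.2  84.4]
150 [569.   47.5   9.7]
160 [567.6  47.3 176.4]
170 [566.4  47.3 226.5]
180 [562.8  47.3 227.1]
190 [559.1  47.4 226.6]
200 [555.4  47.5 226.8]
210 [551.7  47.6 227. ]
220 [548.   47.6 226.8]
230 [544.3  47.7 227.1]
240 [540.4  47.8 227. ]
250 [536.5  47.9 227. ]
260 [532.4  48.  226.4]
270 [528.6  48.  227. ]
280 [524.3  48.1 226.6]
290 [520.3  48.2 227. ]
```

View pics/w5.png

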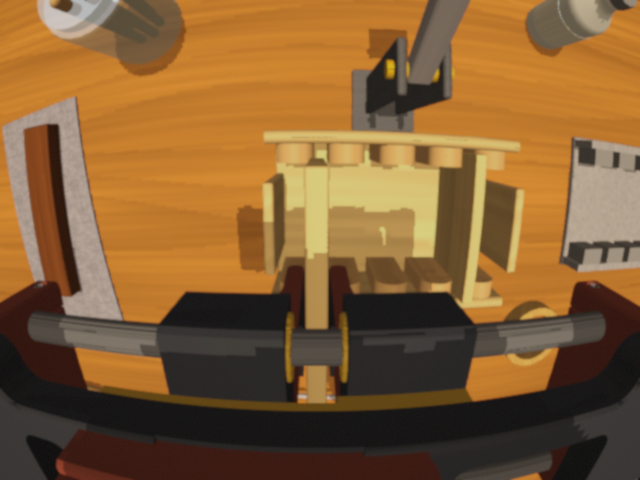

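Emit:
step_arm([
  [1, [4, 2.4, 0], [0, 0, 0.3]],
  [1, [4, 2.4, 20], [0, 0, 0.3]],
  [1, [4.4, 2.6, 45], [0, 0, 0.3]],
  [1, [4.5, 2.7, 60], [0, 0, 0.3]],
  [1, [4.6, 2.8, 70], [0, 0, 0.3]],
  [1, [4.6, 2.8, 75], [0, 0, 0.3]],
  [1, [4.6, 2.8, 75], [0, 0, 0.3]],
])

```text
time: 11.05
eef_pos: [514.1, 44.4, 135.3]
orientation: [[0.999, -0.032, -0.007], [-0.032, -0.999, 0.007], [-0.007, -0.007, -1.0]]
ft_force: [1.3, 5.4, -3.5]
finger_gap: 8.6
finger_force: 30.0
```

Emit:
step_arm([
  [1, [-1, -1.5, 0], [0, 0, -0.4]],
  [1, [-1, -1.5, 0], [0, 0, -0.4]],
  [1, [-1, -1.5, 0], [0, 0, -0.4]],
])

```text
time: 11.35
eef_pos: [512.9, 45.0, 136.0]
orientation: [[1.0, -0.025, -0.007], [-0.025, -1.0, 0.005], [-0.007, -0.005, -1.0]]
ft_force: [0.8, 0.7, -1.1]
finger_gap: 9.0
finger_force: 30.0
```

Emit:
step_arm([
  [1, [0.1, 0, 12], [0, 0, 0]],
  [1, [0.2, 0.1, 24], [0, 0, 0]],
  [1, [0.3, 0.2, 36], [0, 0, 0]],
  [1, [0.3, 0.2, 44], [0, 0, 0]],
  [1, [0.4, 0.2, 48], [0, 0, 0]],
  [1, [0.4, 0.2, 48], [0, 0, 0]],
])

```text
time: 11.95
eef_pos: [512.2, 46.3, 87.2]
orientation: [[1.0, -0.023, -0.008], [-0.023, -1.0, 0.005], [-0.009, -0.005, -1.0]]
ft_force: [0.3, -0.7, -0.4]
finger_gap: 9.4
finger_force: 30.0
```

Down to about 13 mm, with no forces. I'll settle it the last few millimetres and release.

Emit:
step_arm([
  [1, [0, 0, 2], [0, 0, 0]],
  [1, [0, 0, 3], [0, 0, 0]],
  [1, [0, 0, 4], [0, 0, 0]],
  [0.9, [0, 0, 4], [0, 0, 0]],
  [0.65, [0, 0, 4], [0, 0, 0]],
  [0.65, [0, 0, 4], [0, 0, 0]],
  [0.65, [0, 0, 4], [0, 0, 0]],
])

```text
time: 12.65
eef_pos: [512.8, 46.3, 84.2]
orientation: [[1.0, -0.023, -0.007], [-0.023, -1.0, 0.005], [-0.007, -0.005, -1.0]]
ft_force: [-0.4, 0.0, -0.6]
finger_gap: 29.0
finger_force: 0.0
```

Emit:
step_arm([
  [0.65, [0, 0, -50], [0, 0, 0]],
  [0.65, [0, 0, -100], [0, 0, 0]],
  [0.65, [0, 0, -140], [0.3, 0.5, 0]],
  [0.65, [0, 0, -140], [0.3, 0.5, 0]],
  [0.65, [0, 0, -140], [0.3, 0.5, 0]],
  [0.65, [0, 0, -140], [0.3, 0.5, 0]],
])

```text
time: 13.25
eef_pos: [512.8, 45.3, 222.8]
orientation: [[1.0, -0.023, -0.0], [-0.023, -1.0, 0.01], [-0.0, -0.01, -1.0]]
ft_force: [-0.8, 0.6, -0.1]
finger_gap: 30.6
finger_force: 0.0
```

```bash
cat > chk.py <<'E'
from h import *
st();p,d,c=grab("wrist");P=fpts(d,c);np.savez("last",p=p,P=P,d=d)
for lo,hi in((20,72),(-100,-50)):
    m=(P[...,2]>92)&(P[...,2]<112)&(P[...,0]>440)&(P[...,0]<580)&(P[...,1]>lo)&(P[...,1]<hi);m[320:]=0;X=P[m]
    if len(X)>20:
        A=np.c_[X[:,0]-510,np.ones(len(X))];print(lo,len(X),"x",np.round([X[:,0].min(),X[:,0].max()],1),"slope,y0",np.round(np.linalg.lstsq(A,X[:,1],rcond=None)[0],3),"z slope,z0",np.round(np.linalg.lstsq(A,X[:,2],rcond=None)[0],3))
m=(P[...,2]>18)&(P[...,2]<45)&(P[...,1]>250);m[320:]=0;X=P[m]
if len(X)>50: print("bar",len(X),cv2.minAreaRect(X[:,:2].astype(np.float32)))
E
python3 chk.py; python3 -c "
from h import *
p,d,c=grab('top');P=pts(d,c);np.savez('top',p=p,d=d,P=P)";python3 m.py|grep -E "bar|pad"
```

```text
{'time': 13.25, 'eef_pos': [512.82, 45.35, 222.82], 'ft_force': [-0.77, 0.65, -0.09], 'finger_gap': 30.64, 'finger_force': 0.0}
[[1.0, -0.023, -0.0], [-0.023, -1.0, 0.01], [-0.0, -0.01, -1.0]]
20 1684 x [452. 571.] slope,y0 [-2.6000e-02  4.6821e+01] z slope,z0 [ 0.    99.203]
-100 1755 x [459.1 569.4] slope,y0 [-2.4000e-02 -7.2079e+01] z slope,z0 [ 0.    98.334]
bar 4435 ((522.64599609375, 357.6331481933594), (199.60333251953125, 42.64767837524414), 0.3538723289966583)
bar 1268 [521.7 357.1] [200.8  41.8] 0.74 z [21.6 26.6 31.4]
pad 3913 [506.8 363.4] [268.8 130.5] 6.54 z [-1.5  3.1  9.3]
```

Both fins are home. Next is the bar at (522,357), yaw about 0.6°.

```bash
python3 -c "
from h import *
go(522,357,130,0.6);print(np.round(monitor.get_obs()['q'],1))"
```

```text
go (522, 357, 130, 0.6) shift [2.2, -310.7, 95.6] turn [-0.58, 0.05, -1.9] n 6.5
[   2.6   14.4  -15.1  106.6    3.6   59.5 -105.2]
```

Emit:
step_arm([
  [0, [2, -311, 90], [-0.6, 0, -1.9]],
  [0, [2, -311, 90], [-0.6, 0, -1.9]],
  [0, [2, -311, 90], [-0.6, 0, -1.9]],
  [0, [2, -311, 90], [-0.6, 0, -1.9]],
  [0, [2, -311, 90], [-0.6, 0, -1.9]],
  [0, [2, -311, 90], [-0.6, 0, -1.9]],
  [0, [2, -311, 90], [-0.6, 0, -1.9]],
  [0, [2, -311, 90], [-0.6, 0, -1.9]],
  [0, [2, -311, 90], [-0.6, 0, -1.9]],
])

```text
time: 14.25
eef_pos: [522.2, 356.9, 135.6]
orientation: [[1.0, 0.011, -0.0], [0.011, -1.0, -0.002], [-0.001, 0.002, -1.0]]
ft_force: [0.1, -0.2, 0.2]
finger_gap: 87.4
finger_force: 0.0
```

```bash
cat > bar.py <<'E'
from h import *
st();p,d,c=grab("wrist");P=fpts(d,c);m=(P[...,2]>22)&(P[...,2]<40)&(abs(P[...,1]-360)<70)&(P[...,0]>480);m[330:]=0
X=P[m]
for x in(500,520,540,560,580,600):
    q=X[abs(X[:,0]-x)<5]
    if len(q): print(x,np.round([q[:,1].min(),q[:,1].max()],1))
print(X[:,0].max(),np.median(X[:,2]))
E
python3 bar.py
```

```text
{'time': 14.25, 'eef_pos': [522.17, 356.86, 135.6], 'ft_force': [0.13, -0.23, 0.2], 'finger_gap': 87.39, 'finger_force': 0.0}
[[1.0, 0.011, -0.0], [0.011, -1.0, -0.002], [-0.001, 0.002, -1.0]]
500 [338.8 377.3]
520 [338.5 377.9]
540 [339.1 377.7]
560 [338.9 378.4]
580 [339.3 378.4]
600 [338.8 379.2]
622.4167350893199 27.241024315363177
```

Emit:
step_arm([
  [0, [0, -1, 50], [0, 0, 0]],
  [0, [0, -1, 90], [0, 0, 0]],
  [0, [0, -1, 110], [0, 0, 0]],
  [0, [0, -1, 116], [0, 0, 0]],
  [0, [0, -1, 116], [0, 0, 0]],
  [1, [0, -1, 116], [0, 0, 0]],
  [1, [0, -1, 116], [0, 0, 0]],
  [1, [0, -1, 116], [0, 0, 0]],
  [1, [0, -1, 116], [0, 0, 0]],
  [1, [0, -1, 116], [0, 0, 0]],
])

```text
time: 15.3
eef_pos: [523.3, 358.4, 21.7]
orientation: [[1.0, 0.01, 0.002], [0.01, -1.0, 0.0], [0.002, -0.0, -1.0]]
ft_force: [0.1, -1.4, -0.1]
finger_gap: 51.2
finger_force: 0.0
```

Still closing.

Emit:
step_arm([
  [1, [0, 0, 0], [0, 0, 0]],
  [1, [0, 0, 0], [0, 0, 0]],
  [1, [0, 0, 0], [0, 0, 0]],
  [1, [0, 0, 0], [0, 0, 0]],
])

```text
time: 15.7
eef_pos: [523.1, 358.4, 21.4]
orientation: [[1.0, 0.01, 0.002], [0.01, -1.0, -0.0], [0.002, 0.0, -1.0]]
ft_force: [-0.1, 0.1, 2.4]
finger_gap: 40.0
finger_force: 30.0
```

Emit:
step_arm([
  [1, [0, 0, -30], [0, 0, 0]],
  [1, [0, 0, -80], [0, 0, 0]],
  [1, [0, 0, -130], [0, 0, 0]],
  [1, [0, 0, -180], [0, 0, 0]],
  [1, [0, 0, -200], [0, 0, 0]],
  [1, [0, 0, -200], [0, 0, 0]],
])

```text
time: 16.3
eef_pos: [524.1, 359.5, 225.1]
orientation: [[1.0, 0.01, 0.007], [0.01, -1.0, 0.004], [0.007, -0.003, -1.0]]
ft_force: [0.2, 0.3, -1.8]
finger_gap: 39.9
finger_force: 30.0
```

```bash
python3 -c "
from h import *
o=st();go(510.3,-13,200,88.6);go(510.3,-13,200,-91.4);print(np.round(o['q'],1))"
```

```text
{'time': 16.3, 'eef_pos': [524.05, 359.51, 225.06], 'ft_force': [0.23, 0.26, -1.8], 'finger_gap': 39.85, 'finger_force': 30.0}
[[1.0, 0.01, 0.007], [0.01, -1.0, 0.004], [0.007, -0.003, -1.0]]
go (510.3, -13, 200, 88.6) shift [-17.7, 372.4, 23.6] turn [0.16, -0.48, -88.02] n 7.5
go (510.3, -13, 200, -91.4) shift [-17.7, 372.4, 23.6] turn [-0.48, -0.16, 91.98] n 7.5
[ -24.7   26.2  -20.1   89.9    9.8   65.2 -136.3]
```

Emit:
step_arm([
  [1, [-2, 40, 0], [0.1, -0.3, -8.5]],
  [1, [-4, 80, 0], [0.1, -0.4, -17]],
  [1, [-6, 120, 0], [0.1, -0.4, -25.5]],
  [1, [-8, 160, 0], [0.1, -0.5, -34]],
  [1, [-10, 200, 0], [0.1, -0.5, -42.5]],
  [1, [-12, 240, 0], [0.2, -0.5, -51]],
  [1, [-14, 280, 0], [0.2, -0.5, -59.5]],
  [1, [-15, 310, 0], [0.2, -0.5, -68]],
  [1, [-16, 340, 0], [0.2, -0.5, -76.5]],
  [1, [-18, 372, 0], [0.2, -0.5, -85]],
])

```text
time: 17.3
eef_pos: [507.4, -15.1, 219.2]
orientation: [[0.071, 0.997, -0.009], [0.997, -0.071, -0.003], [-0.003, -0.009, -1.0]]
ft_force: [-0.1, 0.5, -1.1]
finger_gap: 40.0
finger_force: 30.0
```

```bash
python3 -c "
from h import *
o=st();go(510.3,-13,140,88.6)"
```

```text
{'time': 17.3, 'eef_pos': [507.35, -15.09, 219.25], 'ft_force': [-0.13, 0.55, -1.09], 'finger_gap': 39.96, 'finger_force': 30.0}
[[0.071, 0.997, -0.009], [0.997, -0.071, -0.003], [-0.003, -0.009, -1.0]]
go (510.3, -13, 140, 88.6) shift [2.6, 3.5, 79.2] turn [-0.51, 0.18, -2.65] n 1.6
```

Emit:
step_arm([
  [1, [2.5, 3.5, 0], [-0.5, 0.2, -2.6]],
  [1, [2.5, 3.5, 0], [-0.5, 0.2, -2.6]],
  [1, [2.5, 3.5, 40], [-0.5, 0.2, -2.6]],
  [1, [2.5, 3.5, 70], [-0.5, 0.2, -2.6]],
  [1, [2.5, 3.5, 88], [-0.5, 0.2, -2.6]],
  [1, [2.5, 3.5, 94], [-0.5, 0.2, -2.6]],
  [1, [2.5, 3.5, 94], [-0.5, 0.2, -2.6]],
])

```text
time: 18.0
eef_pos: [510.8, -11.1, 126.1]
orientation: [[0.031, 1.0, 0.0], [1.0, -0.031, 0.0], [0.0, 0.0, -1.0]]
ft_force: [0.1, -0.6, -1.3]
finger_gap: 40.0
finger_force: 30.0
```

Emit:
step_arm([
  [1, [-1, 0, 4], [0, 0, 0]],
  [1, [-1, 0, 6], [0, 0, 0]],
  [1, [-1, 0, 8], [0, 0, 0]],
  [1, [-1, 0, 8.5], [0, 0, 0]],
  [1, [-1, 0, 8.5], [0, 0, 0]],
])

```text
time: 18.5
eef_pos: [511.8, -12.9, 119.0]
orientation: [[0.032, 0.999, 0.003], [0.999, -0.032, -0.0], [-0.0, 0.003, -1.0]]
ft_force: [-0.6, -0.6, -1.7]
finger_gap: 39.4
finger_force: 30.0
```

Emit:
step_arm([
  [1, [0, 0, 1], [0, 0, 0]],
  [1, [0, 0, 2], [0, 0, 0]],
  [1, [0, 0, 2], [0, 0, 0]],
  [1, [0, 0, 2], [0, 0, 0]],
])

```text
time: 18.9
eef_pos: [511.9, -12.9, 117.3]
orientation: [[0.032, 0.999, 0.003], [0.999, -0.032, -0.0], [-0.0, 0.003, -1.0]]
ft_force: [-2.3, 0.2, 5.9]
finger_gap: 39.7
finger_force: 30.0
```

Contact made. I'll release and rise.

Emit:
step_arm([
  [0.4, [0, 0, -0.5], [0, 0, 0]],
  [0.2, [0, 0, -0.5], [0, 0, 0]],
  [0.1, [0, 0, -0.5], [0, 0, 0]],
  [0.1, [0, 0, -0.5], [0, 0, 0]],
  [0.1, [0, 0, -0.5], [0, 0, 0]],
])

```text
time: 19.4
eef_pos: [511.7, -12.9, 117.2]
orientation: [[0.032, 0.999, 0.003], [1.0, -0.032, -0.0], [-0.0, 0.003, -1.0]]
ft_force: [0.2, -0.6, 0.5]
finger_gap: 76.1
finger_force: 0.0
```

Emit:
step_arm([
  [0.1, [0, 0, -40], [0, 0, 0]],
  [0.1, [0, 0, -90], [0, 0, 0]],
  [0.1, [0, 0, -140], [0, 0, 0]],
  [0.1, [0, 0, -190], [0, 0, 0]],
  [0.1, [0, 0, -200], [0, 0, 0]],
  [0.1, [0, 0, -200], [0, 0, 0]],
])

```text
time: 20.0
eef_pos: [512.0, -12.8, 319.2]
orientation: [[0.032, 0.999, 0.007], [0.999, -0.032, -0.001], [-0.001, 0.007, -1.0]]
ft_force: [-0.0, -0.8, -0.6]
finger_gap: 79.3
finger_force: 0.0
```

```bash
python3 - <<'E'
from h import *
st();t,d,c=grab("top");P=pts(d,c);np.savez("top",p=t,d=d,P=P)
p,dw,cw=grab("wrist");Q=fpts(dw,cw);s,ds,cs=grab("scene")
m=(Q[...,2]>115)&(Q[...,2]<132)&(abs(Q[...,0]-510)<60)&(abs(Q[...,1])<150);m[330:]=0;X=Q[m];print(len(X),cv2.minAreaRect(X[:,:2].astype(np.float32)),np.median(X[:,2]),np.percentile(X[:,0],[1,99]))
# grip cylinder seen by scene camera
S=pts(ds,cs);hsv=cv2.cvtColor(s,cv2.COLOR_RGB2HSV)
g=(S[...,2]>235)&(S[...,2]<330)&(S[...,0]>600)&(S[...,0]<760)&(abs(S[...,1])<80)
print("scene grip",g.sum(),np.round(np.percentile(S[g],[5,50,95],axis=0)).tolist())
g=(P[...,2]>235)&(P[...,2]<330)&(P[...,0]>640)&(P[...,0]<760)&(abs(P[...,1])<80)
print("top grip",g.sum(),np.round(np.percentile(P[g],[2,50,98],axis=0)).tolist())
save("v6",np.hstack([cv2.resize(p,(400,300)),cv2.resize(s[150:330,180:420],(400,300))]))
E
```

```text
{'time': 20.0, 'eef_pos': [511.99, -12.79, 319.15], 'ft_force': [-0.05, -0.79, -0.62], 'finger_gap': 79.31, 'finger_force': 0.0}
[[0.032, 0.999, 0.007], [0.999, -0.032, -0.001], [-0.001, 0.007, -1.0]]
8332 ((544.7902221679688, -21.348663330078125), (200.79644775390625, 40.657405853271484), 86.7979507446289) 123.4016327313648 [522.26837364 567.13762439]
scene grip 359 [[695.0, -33.0, 252.0], [712.0, -12.0, 269.0], [718.0, 4.0, 278.0]]
top grip 254 [[688.0, -37.0, 261.0], [699.0, -18.0, 276.0], [714.0, 2.0, 280.0]]
```

View pics/v6.png

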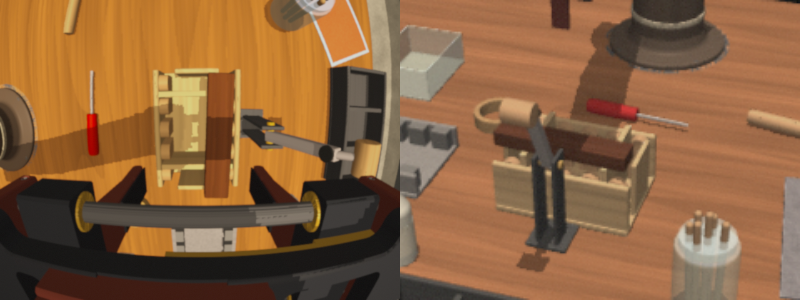

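The bar now lies at (545,-21), about 34 mm off the middle. In the left picture it is at (217,135), towards the bracket, so it was knocked aside after release. I'll grip it again with the hand offset towards -x to stay clear of the clamp arm.

```bash
python3 -c "
from h import *
go(527,-20,170,86.8)"
```

```text
go (527, -20, 170, 86.8) shift [-6.4, 17.0, 145.4] turn [-0.0, 0.01, 1.39] n 2.9
```

Emit:
step_arm([
  [0, [-6.5, 17, 40], [-0.4, 0, 1.4]],
  [0, [-6.5, 17, 90], [-0.4, 0, 1.4]],
  [0, [-6.5, 17, 130], [-0.4, 0, 1.4]],
  [0, [-6.5, 17, 150], [-0.4, 0, 1.4]],
  [0, [-6.5, 17, 155], [-0.4, 0, 1.4]],
  [0, [-6.5, 17, 155], [-0.4, 0, 1.4]],
  [0, [-6.5, 17, 155], [-0.4, 0, 1.4]],
])

```text
time: 20.85
eef_pos: [528.8, -19.7, 163.0]
orientation: [[0.056, 0.998, 0.01], [0.998, -0.056, -0.0], [0.0, 0.01, -1.0]]
ft_force: [0.6, 0.0, -0.3]
finger_gap: 87.9
finger_force: 0.0
```

```bash
cat > bar2.py <<'E'
from h import *
st();p,dw,cw=grab("wrist");Q=fpts(dw,cw)
m=(Q[...,2]>115)&(Q[...,2]<132)&(abs(Q[...,0]-510)<75)&(abs(Q[...,1])<150);m[330:]=0;X=Q[m]
for y in(-100,-60,-20,0,20,40,60):
    q=X[abs(X[:,1]-y)<4]
    if len(q)>9:print(y,np.round(np.percentile(q[:,0],[2,98]),1),round(np.median(q[:,2]),1))
print(X[:,1].min(),X[:,1].max())
E
python3 bar2.py
```

```text
{'time': 20.85, 'eef_pos': [528.79, -19.73, 162.96], 'ft_force': [0.57, 0.03, -0.33], 'finger_gap': 87.88, 'finger_force': 0.0}
[[0.056, 0.998, 0.01], [0.998, -0.056, -0.0], [0.0, 0.01, -1.0]]
-60 [528.3 562.5] 123.3
-20 [525.8 563.6] 123.3
0 [526.6 564.7] 123.3
20 [527.9 565.8] 123.3
40 [529. 567.] 123.2
60 [530.2 567.9] 123.2
-59.475452186604635 77.53005801140205
```

Emit:
step_arm([
  [0, [0, 0, 20], [0.6, 0, 0]],
  [0, [0, 0, 38], [0.6, 0, 0]],
  [0, [0, 0, 44], [0.6, 0, 0]],
  [0, [0, 0, 44], [0.6, 0, 0]],
  [0.5, [0, 0, 44], [0.6, 0, 0]],
  [1, [0, 0, 44], [0.6, 0, 0]],
  [1, [0, 0, 44], [0.6, 0, 0]],
  [1, [0, 0, 44], [0.6, 0, 0]],
  [1, [0, 0, 44], [0.6, 0, 0]],
  [1, [0, 0, 44], [0.6, 0, 0]],
])

```text
time: 21.9
eef_pos: [529.3, -19.9, 118.7]
orientation: [[0.056, 0.998, 0.0], [0.998, -0.056, 0.0], [0.0, 0.0, -1.0]]
ft_force: [1.7, -0.9, 1.1]
finger_gap: 43.5
finger_force: 0.8
```

Emit:
step_arm([
  [1, [0, 0, 0], [0, 0, 0]],
  [1, [0, 0, 0], [0, 0, 0]],
  [1, [0, 0, 0], [0, 0, 0]],
])

```text
time: 22.2
eef_pos: [529.1, -19.9, 118.6]
orientation: [[0.056, 0.998, 0.0], [0.998, -0.056, 0.0], [0.0, 0.0, -1.0]]
ft_force: [2.1, -0.4, 3.5]
finger_gap: 40.1
finger_force: 30.0
```

```bash
python3 -c "
from h import *
go(510.3,-13,131,88.6)"
```

```text
go (510.3, -13, 131, 88.6) shift [5.8, -19.2, -12.4] turn [0.0, -0.0, -1.81] n 0.5
```

Emit:
step_arm([
  [1, [0, 0, -12], [0, 0, 0]],
  [1, [0, 0, -12], [0, 0, 0]],
  [1, [6, -19, -12], [0, 0, -1.8]],
  [1, [6, -19, -12], [0, 0, -1.8]],
  [1, [6, -19, -8], [0, 0, -1.8]],
  [1, [6, -19, -4], [0, 0, -1.8]],
  [1, [6, -19, -1], [0, 0, -1.8]],
  [1, [6, -19, 0.5], [0, 0, -1.8]],
  [1, [6, -19, 1], [0, 0, -1.8]],
  [1, [6, -19, 1], [0, 0, -1.8]],
])

```text
time: 23.2
eef_pos: [510.4, -12.9, 118.5]
orientation: [[0.025, 1.0, -0.001], [1.0, -0.025, -0.001], [-0.001, -0.001, -1.0]]
ft_force: [-5.9, -1.6, 16.0]
finger_gap: 40.1
finger_force: 30.0
```

Emit:
step_arm([
  [1, [0, 0, -0.8], [0, 0, 0]],
  [0.4, [0, 0, -0.8], [0, 0, 0]],
  [0.2, [0, 0, -0.8], [0, 0, 0]],
  [0.1, [0, 0, -0.8], [0, 0, 0]],
  [0.1, [0, 0, -0.8], [0, 0, 0]],
  [0.1, [0, 0, -40], [0, 0, 0]],
  [0.1, [0, 0, -90], [0, 0, 0]],
  [0.1, [0, 0, -140], [0, 0, 0]],
  [0.1, [0, 0, -190], [0, 0, 0]],
  [0.1, [0, 0, -220], [0, 0, 0]],
])

```text
time: 24.2
eef_pos: [511.0, -12.6, 341.4]
orientation: [[0.024, 1.0, 0.004], [1.0, -0.024, -0.0], [-0.0, 0.004, -1.0]]
ft_force: [-0.0, 0.2, -0.0]
finger_gap: 79.0
finger_force: 0.0
```

```bash
python3 bar2.py; python3 -c "
from h import *
go(701,-18,340,-1.4)"
```

```text
{'time': 24.2, 'eef_pos': [511.04, -12.55, 341.39], 'ft_force': [-0.04, 0.24, -0.01], 'finger_gap': 79.02, 'finger_force': 0.0}
[[0.024, 1.0, 0.004], [1.0, -0.024, -0.0], [-0.0, 0.004, -1.0]]
-100 [489.8 527.2] 123.4
-60 [491.3 529.8] 123.4
-20 [491.9 530.3] 123.2
0 [492.7 530.6] 123.4
20 [493.4 531.7] 123.2
40 [492.9 531.4] 123.3
60 [493.6 531.8] 123.3
-114.96644401276451 85.24598895124592
go (701, -18, 340, -1.4) shift [-1.0, 188.5, 6.6] turn [0.41, -0.37, 89.99] n 3.8
```

The bar is centred at (511,-15). Next, the hand goes over the clamp grip.

Emit:
step_arm([
  [0.1, [-1, 45, 6], [0, 0, 8.5]],
  [0.1, [-1, 90, 6], [0, 0, 17]],
  [0.1, [-1, 140, 6], [0, 0, 25.5]],
  [0.1, [-1, 188, 6], [0, 0, 34]],
  [0.1, [-1, 188, 6], [0.1, 0, 42.5]],
  [0.1, [-1, 188, 6], [0.2, 0, 51]],
  [0.1, [-1, 188, 6], [0.3, -0.1, 59.5]],
  [0.1, [-1, 188, 6], [0.3, -0.2, 68]],
  [0.1, [-1, 188, 6], [0.4, -0.3, 76.5]],
  [0.1, [-1, 188, 6], [0.4, -0.4, 85]],
])

```text
time: 25.25
eef_pos: [698.2, -18.5, 330.4]
orientation: [[0.998, 0.056, -0.011], [0.056, -0.998, -0.0], [-0.011, -0.0, -1.0]]
ft_force: [-0.4, 0.8, -0.7]
finger_gap: 79.0
finger_force: 0.0
```

```bash
python3 - <<'E'
from h import *
st();p,d,c=grab("wrist");P=fpts(d,c);g=(P[...,2]>225)&(P[...,2]<300)&(P[...,0]>640)&(P[...,0]<780)&(abs(P[...,1])<80);g[330:]=0
print(g.sum(),np.round(np.percentile(P[g],[1,50,99],axis=0),1).tolist())
g&=P[...,2]>270;print(g.sum(),np.round(np.percentile(P[g],[1,50,99],axis=0),1).tolist())
save("w7",p);go(701,-17,262,-1.4)
E
```

```text
{'time': 25.25, 'eef_pos': [698.18, -18.52, 330.36], 'ft_force': [-0.39, 0.83, -0.68], 'finger_gap': 78.97, 'finger_force': 0.0}
[[0.998, 0.056, -0.011], [0.056, -0.998, -0.0], [-0.011, -0.0, -1.0]]
4140 [[661.5, -37.0, 241.8], [703.8, -17.4, 275.0], [717.8, 1.4, 278.9]]
2999 [[689.4, -37.1, 270.3], [704.5, -17.5, 276.5], [715.8, 1.6, 279.0]]
go (701, -17, 262, -1.4) shift [3.6, -1.3, 68.4] turn [-0.0, 0.61, 4.14] n 1.4
```

View pics/w7.png

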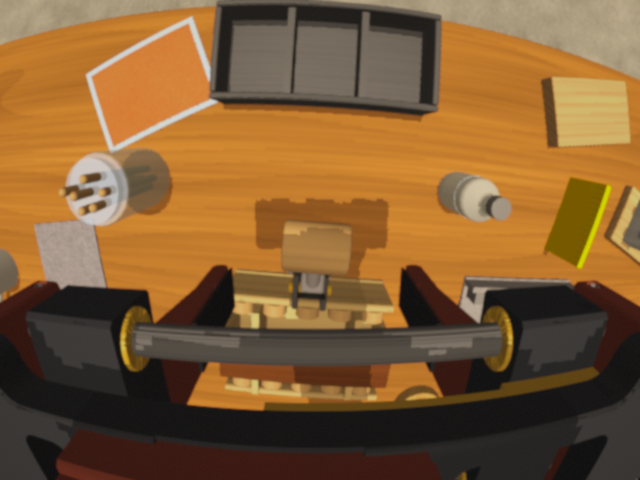

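Emit:
step_arm([
  [0.1, [4, -1, 0], [0, 0.6, 4]],
  [0.1, [4, -1, 30], [0, 0.6, 4]],
  [0.1, [4, -1, 60], [0, 0.6, 4]],
  [0.1, [4, -1, 74], [0, 0.6, 4]],
  [0.1, [4, -1, 74], [0, 0.6, 4]],
  [0.5, [4, -1, 74], [0, 0.6, 4]],
  [1, [4, -1, 74], [0, 0.6, 4]],
  [1, [4, -1, 74], [0, 0.6, 4]],
  [1, [4, -1, 74], [0, 0.6, 4]],
  [1, [4, -1, 74], [0, 0.6, 4]],
])

```text
time: 26.3
eef_pos: [701.6, -17.2, 257.8]
orientation: [[1.0, -0.007, 0.002], [-0.007, -1.0, 0.0], [0.002, -0.0, -1.0]]
ft_force: [0.9, -0.2, -0.1]
finger_gap: 42.3
finger_force: 0.0
```

Emit:
step_arm([
  [1, [0, 0, 0], [0, 0, 0]],
  [1, [0, 0, 0], [0, 0, 0]],
])

```text
time: 26.5
eef_pos: [701.6, -18.0, 257.7]
orientation: [[1.0, -0.008, 0.001], [-0.008, -1.0, -0.0], [0.001, 0.0, -1.0]]
ft_force: [-1.1, -1.9, 2.3]
finger_gap: 40.0
finger_force: 30.0
```

```bash
cat > arc.py <<'E'
import sys
from h import *
o=st();R=np.array(o["orientation"]);p=np.array(o["eef_pos"])
a=np.radians(-1.4);ex=np.array([np.cos(a),np.sin(a),0]);h=np.array([620.3,-16,135])
G=lambda t:h+(150*-np.cos(t)+20*np.sin(t))*ex+np.array([0,0,150*np.sin(t)+20*np.cos(t)])
# present angle from grasp point (8 mm behind the TCP)
g=p-R[:,2]*8;print("grasp radius",np.hypot((g-h)@ex,g[2]-h[2]))
t0=float(sys.argv[1])
for t in map(float,sys.argv[2:]): print(t,np.round(R.T@(G(t)-G(t0)),1).tolist())
E
python3 arc.py 2.0 1.9 1.7 1.5 1.3 1.1 0.9 0.7 0.5 0.4 0.3 0.2 0.1 0.05 0
```

```text
{'time': 26.5, 'eef_pos': [701.56, -17.96, 257.71], 'ft_force': [-1.14, -1.9, 2.31], 'finger_gap': 39.98, 'finger_force': 29.97}
[[1.0, -0.008, 0.001], [-0.008, -1.0, -0.0], [0.001, 0.0, -1.0]]
grasp radius 153.91395889625392
1.9 [-13.2, -0.2, -7.4]
1.7 [-41.4, -0.7, -18.2]
1.5 [-71.2, -1.2, -23.1]
1.3 [-101.4, -1.6, -22.0]
1.1 [-130.8, -2.1, -14.9]
0.9 [-158.2, -2.6, -2.1]
0.7 [-182.4, -3.0, 15.9]
0.5 [-202.7, -3.3, 38.3]
0.4 [-211.0, -3.5, 50.9]
0.3 [-218.1, -3.6, 64.3]
0.2 [-223.7, -3.7, 78.3]
0.1 [-228.0, -3.8, 92.9]
0.05 [-229.5, -3.8, 100.3]
0.0 [-230.7, -3.8, 107.7]
```

Emit:
step_arm([
  [1, [-13, 0, -7], [0, 0, 0]],
  [1, [-41, -0.7, -18], [0, 0, 0]],
  [1, [-71, -1.2, -23], [0, 0, 0]],
  [1, [-101, -1.6, -22], [0, 0, 0]],
  [1, [-131, -2, -15], [0, 0, 0]],
  [1, [-158, -2.6, -2], [0, 0, 0]],
  [1, [-182, -3, 16], [0, 0, 0]],
  [1, [-203, -3.3, 38], [0, 0, 0]],
  [1, [-218, -3.6, 64], [0, 0, 0]],
  [1, [-218, -3.6, 64], [0, 0, 0]],
])

```text
time: 27.5
eef_pos: [478.8, -12.6, 190.4]
orientation: [[1.0, -0.008, -0.007], [-0.008, -1.0, -0.001], [-0.007, 0.001, -1.0]]
ft_force: [-9.2, -2.8, 1.7]
finger_gap: 39.7
finger_force: 30.0
```

```bash
python3 arc.py 0.3 0.2 0.1 0.05 0 -0.05
```

```text
{'time': 27.5, 'eef_pos': [478.79, -12.62, 190.41], 'ft_force': [-9.21, -2.78, 1.72], 'finger_gap': 39.69, 'finger_force': 30.04}
[[1.0, -0.008, -0.007], [-0.008, -1.0, -0.001], [-0.007, 0.001, -1.0]]
grasp radius 155.0499131348266
0.2 [-5.6, -0.1, 14.1]
0.1 [-9.7, -0.2, 28.6]
0.05 [-11.2, -0.2, 36.0]
0.0 [-12.3, -0.2, 43.5]
-0.05 [-13.1, -0.3, 51.0]
```

Emit:
step_arm([
  [1, [-4, -0.1, 14], [0, 0, 0]],
  [1, [-7, -0.2, 28], [0, 0, 0]],
  [1, [-9, -0.2, 36], [0, 0, 0]],
  [1, [-10, -0.2, 40], [0, 0, 0]],
  [1, [-10, -0.2, 40], [0, 0, 0]],
])

```text
time: 28.0
eef_pos: [470.4, -12.4, 152.0]
orientation: [[1.0, -0.008, -0.007], [-0.008, -1.0, -0.001], [-0.007, 0.001, -1.0]]
ft_force: [-9.1, -1.0, 0.6]
finger_gap: 39.8
finger_force: 30.0
```

Emit:
step_arm([
  [1, [-0.5, 0, 2], [0, 0, 0]],
  [1, [-0.5, 0, 4], [0, 0, 0]],
  [1, [-0.5, 0, 4], [0, 0, 0]],
])

```text
time: 28.3
eef_pos: [469.9, -12.4, 148.2]
orientation: [[1.0, -0.008, -0.006], [-0.008, -1.0, -0.001], [-0.006, 0.001, -1.0]]
ft_force: [-10.5, -1.7, 1.4]
finger_gap: 40.0
finger_force: 30.0
```

Emit:
step_arm([
  [0.9, [0, 0, 0], [0, 0, 0]],
  [0.3, [0, 0, 0], [0, 0, 0]],
  [0.3, [0, 0, 0], [0, 0, 0]],
  [0.3, [0, 0, 0], [0, 0, 0]],
  [0.3, [0, 0, 0], [0, 0, 0]],
  [0.3, [0, 0, 0], [0, 0, 0]],
  [0.3, [0, 0, 0], [0, 0, 0]],
  [0.3, [0, 0, 0], [0, 0, 0]],
  [0.3, [0, 0, 0], [0, 0, 0]],
  [0.3, [0, 0, 0], [0, 0, 0]],
])

```text
time: 29.3
eef_pos: [473.0, -11.8, 149.0]
orientation: [[1.0, -0.007, 0.001], [-0.007, -1.0, 0.0], [0.001, -0.0, -1.0]]
ft_force: [-0.3, 0.2, 0.1]
finger_gap: 61.6
finger_force: 0.0
```

```bash
python3 - <<'E'
from h import *
st();p,d,c=grab("wrist");P=fpts(d,c);s,ds,cs=grab("scene");S=pts(ds,cs)
for Q,n in((P,"wrist"),(S,"scene")):
    m=(Q[...,2]>118)&(Q[...,2]<128)&(abs(Q[...,0]-510)<50)&(abs(Q[...,1]+14)<110)
    if n=="wrist":m[330:]=0
    X=Q[m];print(n,len(X),cv2.minAreaRect(X[:,:2].astype(np.float32)))
    m=(Q[...,2]>132)&(Q[...,2]<185)&(abs(Q[...,0]-535)<105)&(abs(Q[...,1]+14)<30);
    if n=="wrist":m[330:]=0
    X=Q[m];print("arm",[(x,np.round(np.percentile(X[abs(X[:,0]-x)<5][:,2],90),1)) for x in(475,490,520,550,580) if (abs(X[:,0]-x)<5).sum()>5])
save("v8",np.hstack([cv2.resize(p,(400,300)),cv2.resize(s[150:330,180:420],(400,300))]))
E
```

```text
{'time': 29.3, 'eef_pos': [473.02, -11.84, 148.99], 'ft_force': [-0.31, 0.18, 0.13], 'finger_gap': 61.64, 'finger_force': 0.0}
[[1.0, -0.007, 0.001], [-0.007, -1.0, 0.0], [0.001, -0.0, -1.0]]
wrist 26867 ((510.863525390625, -14.053985595703125), (200.2593231201172, 40.75984573364258), 88.53860473632812)
arm [(475, np.float64(170.5)), (490, np.float64(161.5)), (520, np.float64(142.0)), (550, np.float64(142.0)), (580, np.float64(142.2))]
scene 764 ((513.497314453125, -11.877655029296875), (200.7852783203125, 49.608306884765625), 88.781494140625)
arm [(475, np.float64(171.3)), (490, np.float64(165.0)), (520, np.float64(143.0)), (550, np.float64(141.3)), (580, np.float64(142.3))]
```

View pics/v8.png

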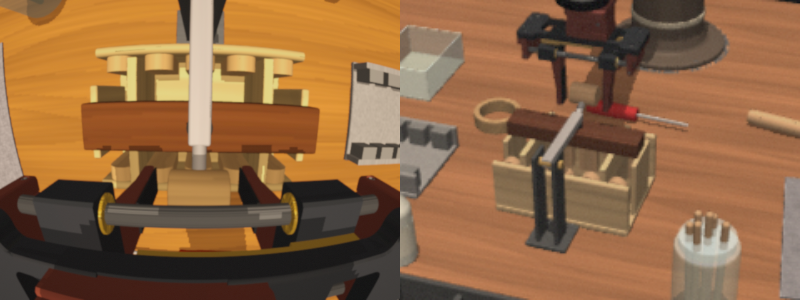

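The arm is level (top at 142 mm) with its foot on the centred bar. I'll grip it again and swing it back.

Emit:
step_arm([
  [1, [-2, 0, 0], [0, 0, 0]],
  [1, [-2, 0, 0], [0, 0, 0]],
  [1, [-2, 0, 0], [0, 0, 0]],
  [1, [-2, 0, 0], [0, 0, 0]],
  [1, [-2, 0, 0], [0, 0, 0]],
  [1, [-2, 0, 0], [0, 0, 0]],
])

```text
time: 30.0
eef_pos: [470.9, -12.3, 149.0]
orientation: [[1.0, -0.008, 0.001], [-0.008, -1.0, -0.0], [0.001, 0.0, -1.0]]
ft_force: [-0.6, -3.5, 0.4]
finger_gap: 39.8
finger_force: 30.0
```

Emit:
step_arm([
  [1, [3, 0, -15], [0, 0, 0]],
  [1, [12, 0.2, -43], [0, 0, 0]],
  [1, [28, 0.5, -69], [0, 0, 0]],
  [1, [48, 0.8, -92], [0, 0, 0]],
  [1, [72, 1.2, -110], [0, 0, 0]],
  [1, [100, 1.7, -122], [0, 0, 0]],
  [1, [129, 2.2, -129], [0, 0, 0]],
  [1, [159, 2.7, -131], [0, 0, 0]],
  [1, [189, 3.1, -126], [0, 0, 0]],
  [1, [189, 3.1, -126], [0, 0, 0]],
])

```text
time: 31.0
eef_pos: [663.8, -16.9, 275.1]
orientation: [[1.0, -0.008, 0.005], [-0.008, -1.0, -0.0], [0.005, 0.0, -1.0]]
ft_force: [1.9, -3.4, 5.2]
finger_gap: 39.7
finger_force: 30.0
```

Emit:
step_arm([
  [1, [14, 0.3, 5], [0, 0, 0]],
  [1, [28, 0.5, 11], [0, 0, 0]],
  [1, [37, 0.6, 15], [0, 0, 0]],
  [1, [37, 0.6, 15], [0, 0, 0]],
])

```text
time: 31.4
eef_pos: [699.4, -17.8, 260.9]
orientation: [[1.0, -0.008, 0.005], [-0.008, -1.0, -0.0], [0.005, 0.0, -1.0]]
ft_force: [3.4, -3.0, 5.9]
finger_gap: 39.6
finger_force: 30.0
```

Now I release and rise.

Emit:
step_arm([
  [0.5, [0, 0, 0], [0, 0, 0]],
  [0.1, [0, 0, 0], [0, 0, 0]],
  [0.1, [0, 0, 0], [0, 0, 0]],
  [0.1, [0, 0, 0], [0, 0, 0]],
  [0.1, [0, 0, -30], [0, 0, 0]],
  [0.1, [0, 0, -70], [0, 0, 0]],
  [0.1, [0, 0, -80], [0, 0, 0]],
  [0.1, [0, 0, -80], [0, 0, 0]],
])

```text
time: 32.2
eef_pos: [697.5, -16.9, 342.5]
orientation: [[1.0, -0.007, 0.005], [-0.007, -1.0, 0.0], [0.005, -0.0, -1.0]]
ft_force: [0.7, 1.1, 1.2]
finger_gap: 79.1
finger_force: 0.0
```

```bash
python3 - <<'E'
from h import *
t,d,c=grab("top");P=pts(d,c)
g=(P[...,2]>235)&(P[...,2]<300)&(P[...,0]>560)&(P[...,0]<760)&(abs(P[...,1])<40)
print("top grip/hand",g.sum(),np.round(np.percentile(P[g],[2,50,98],axis=0)).tolist() if g.any() else 0)
p,dw,cw=grab("wrist");Q=fpts(dw,cw)
g=(Q[...,2]>225)&(Q[...,2]<300)&(Q[...,0]>640)&(Q[...,0]<780)&(abs(Q[...,1])<80);g[330:]=0;print("wrist grip",np.round(np.percentile(Q[g],[1,50,99],axis=0),1).tolist())
m=(P[...,2]>114)&(P[...,2]<132)&(abs(P[...,0]-510)<60)&(abs(P[...,1])<150);X=P[m];print(len(X),cv2.minAreaRect(X[:,:2].astype(np.float32)))
st();go(511,-14,340,88.6)
E
```

```text
top grip/hand 408 [[656.0, -37.0, 238.0], [692.0, -17.0, 273.0], [714.0, 2.0, 281.0]]
wrist grip [[660.9, -37.1, 241.7], [703.4, -17.9, 274.8], [718.0, 1.0, 278.9]]
1362 ((510.9046325683594, -8.424766540527344), (186.99789428710938, 40.90428924560547), 88.6731185913086)
{'time': 32.3, 'eef_pos': [696.43, -17.11, 339.02], 'ft_force': [-0.18, 0.44, -0.14], 'finger_gap': 79.06, 'finger_force': 0.0}
[[1.0, -0.007, -0.0], [-0.007, -1.0, 0.0], [-0.0, -0.0, -1.0]]
go (511, -14, 340, 88.6) shift [-185.5, -1.8, -0.9] turn [-0.03, 0.02, -89.0] n 3.7
```

Clamp open. Next: back over the bar.

Emit:
step_arm([
  [0, [-40, 0, -1], [0, 0, -8.5]],
  [0, [-80, 0, -1], [0, 0, -17]],
  [0, [-120, -1, -1], [0, 0, -25.5]],
  [0, [-160, -1, -1], [0, 0, -34]],
  [0, [-185.5, -2, -1], [0, 0, -42.5]],
  [0, [-185.5, -2, -1], [0, 0, -51]],
  [0, [-185.5, -2, -1], [0, 0, -59.5]],
  [0, [-185.5, -2, -1], [0, 0, -68]],
  [0, [-185.5, -2, -1], [0, 0, -76.5]],
  [0, [-185.5, -2, -1], [0, 0, -85]],
])

```text
time: 33.3
eef_pos: [510.4, -14.0, 339.2]
orientation: [[0.088, 0.996, -0.002], [0.996, -0.088, 0.0], [0.0, -0.002, -1.0]]
ft_force: [0.1, -0.1, -0.0]
finger_gap: 88.1
finger_force: 0.0
```

```bash
python3 bar2.py; python3 -c "
from h import *
go(511,-14,160,88.6)"
```

```text
{'time': 33.3, 'eef_pos': [510.44, -13.98, 339.19], 'ft_force': [0.1, -0.06, -0.04], 'finger_gap': 88.1, 'finger_force': 0.0}
[[0.088, 0.996, -0.002], [0.996, -0.088, 0.0], [0.0, -0.002, -1.0]]
-100 [489.3 528.3] 123.4
-60 [490.8 528.9] 123.4
-20 [492.1 529.9] 123.4
0 [492.8 530.6] 123.4
20 [492.9 531.2] 123.2
40 [493.9 531. ] 123.4
60 [494.2 531.8] 123.4
-114.92683713650348 86.07971254315734
go (511, -14, 160, 88.6) shift [-0.0, 1.0, 179.2] turn [-0.13, -0.01, -3.14] n 3.6
```

Emit:
step_arm([
  [0.2, [0, 1, 50], [0, 0, -3.1]],
  [0.2, [0, 1, 100], [0, 0, -3.1]],
  [0.2, [0, 1, 150], [0, 0, -3.1]],
  [0.2, [0, 1, 190], [0, 0, -3.1]],
  [0.2, [0, 1, 212], [0, 0, -3.1]],
  [0.2, [0, 1, 219], [0, 0, -3.1]],
  [0.2, [0, 1, 219], [0, 0, -3.1]],
  [1, [0, 1, 219], [0, 0, -3.1]],
  [1, [0, 1, 219], [0, 0, -3.1]],
  [1, [0, 1, 219], [0, 0, -3.1]],
])

```text
time: 34.35
eef_pos: [513.3, -14.0, 123.2]
orientation: [[0.041, 0.999, 0.003], [0.999, -0.041, -0.0], [0.0, 0.003, -1.0]]
ft_force: [0.1, -0.9, 0.0]
finger_gap: 49.7
finger_force: 0.0
```

Emit:
step_arm([
  [1, [0, 0, 0], [0, 0, 0]],
  [1, [0, 0, 0], [0, 0, 0]],
  [1, [0, 0, 0], [0, 0, 0]],
  [1, [0, 0, 0], [0, 0, 0]],
])

```text
time: 34.75
eef_pos: [512.6, -13.9, 122.7]
orientation: [[0.041, 0.999, 0.001], [0.999, -0.041, -0.0], [0.0, 0.001, -1.0]]
ft_force: [-2.0, 0.2, 6.4]
finger_gap: 39.6
finger_force: 30.0
```

Emit:
step_arm([
  [1, [0, 0, -20], [0, 0, 0]],
  [1, [0, 0, -60], [0, 0, 0]],
  [1, [0, 0, -100], [0, 0, 0]],
  [1, [0, 0, -100], [0, 0, 0]],
])

```text
time: 35.15
eef_pos: [515.2, -13.5, 227.0]
orientation: [[0.04, 0.999, 0.009], [0.999, -0.04, -0.0], [0.0, 0.009, -1.0]]
ft_force: [1.0, 0.0, -1.5]
finger_gap: 39.7
finger_force: 30.0
```

```bash
python3 -c "
from h import *
st();go(507,363,150,6.5)"
```

```text
{'time': 35.15, 'eef_pos': [515.23, -13.51, 227.02], 'ft_force': [0.99, 0.04, -1.51], 'finger_gap': 39.65, 'finger_force': 30.0}
[[0.04, 0.999, 0.009], [0.999, -0.04, -0.0], [0.0, 0.009, -1.0]]
go (507, 363, 150, 6.5) shift [375.9, -24.1, 76.9] turn [0.43, -0.39, 81.18] n 7.7
```

Emit:
step_arm([
  [1, [40, -2, 0], [0, 0, 8.1]],
  [1, [80, -4, 0], [0, 0, 16.2]],
  [1, [120, -7, 0], [0, 0, 24.3]],
  [1, [160, -10, 0], [0, 0, 32.4]],
  [1, [200, -13, 0], [0.2, -0.1, 40.5]],
  [1, [240, -15, 0], [0.2, -0.1, 48.6]],
  [1, [275, -18, 10], [0.3, -0.2, 56.7]],
  [1, [310, -20, 20], [0.4, -0.3, 64.8]],
  [1, [345, -22, 40], [0.4, -0.4, 73]],
  [1, [376, -24, 60], [0.4, -0.4, 81]],
])

```text
time: 36.15
eef_pos: [503.3, 364.5, 160.6]
orientation: [[0.994, 0.111, -0.008], [0.111, -0.994, -0.0], [-0.008, -0.001, -1.0]]
ft_force: [0.2, 0.1, -1.4]
finger_gap: 39.5
finger_force: 30.0
```

```bash
python3 -c "
from h import *
st();go(507,363,30,6.5)"
```

```text
{'time': 36.15, 'eef_pos': [503.29, 364.47, 160.59], 'ft_force': [0.16, 0.1, -1.39], 'finger_gap': 39.5, 'finger_force': 29.99}
[[0.994, 0.111, -0.008], [0.111, -0.994, -0.0], [-0.008, -0.001, -1.0]]
go (507, 363, 30, 6.5) shift [4.6, 2.0, 130.6] turn [-0.04, 0.48, -0.12] n 2.6
```

Emit:
step_arm([
  [1, [4, 2, 40], [0, 0.5, 0]],
  [1, [4, 2, 80], [0, 0.5, 0]],
  [1, [4, 2, 110], [0, 0.5, 0]],
  [1, [4, 2, 124], [0, 0.5, 0]],
  [1, [4, 2, 130], [0, 0.5, 0]],
  [1, [4, 2, 132], [0, 0.5, 0]],
  [1, [4, 2, 132], [0, 0.5, 0]],
])

```text
time: 36.85
eef_pos: [507.5, 361.7, 31.2]
orientation: [[0.993, 0.116, 0.002], [0.116, -0.993, 0.002], [0.002, -0.002, -1.0]]
ft_force: [0.0, 0.9, -1.4]
finger_gap: 39.4
finger_force: 30.0
```

Emit:
step_arm([
  [1, [0, 0, 1.5], [0, 0, 0]],
  [1, [0, 0, 3], [0, 0, 0]],
  [1, [0, 0, 4.5], [0, 0, 0]],
  [1, [0, 0, 4.5], [0, 0, 0]],
])

```text
time: 37.25
eef_pos: [507.3, 361.5, 26.8]
orientation: [[0.993, 0.116, 0.002], [0.116, -0.993, 0.001], [0.002, -0.001, -1.0]]
ft_force: [-1.2, -1.6, 5.1]
finger_gap: 39.6
finger_force: 30.0
```

Contact made. I'll release and rise clear.

Emit:
step_arm([
  [0.5, [0, 0, 0], [0, 0, 0]],
  [0.1, [0, 0, 0], [0, 0, 0]],
  [0.1, [0, 0, 0], [0, 0, 0]],
  [0.1, [0, 0, 0], [0, 0, 0]],
  [0.1, [0, 0, 0], [0, 0, 0]],
  [0.1, [0, 0, -40], [0, 0, 0]],
  [0.1, [0, 0, -90], [0, 0, 0]],
  [0.1, [0, 0, -140], [0, 0, 0]],
  [0.1, [0, 0, -190], [0, 0, 0]],
  [0.1, [0, 0, -210], [0, 0, 0]],
])

```text
time: 38.25
eef_pos: [508.1, 362.4, 241.3]
orientation: [[0.993, 0.116, 0.006], [0.116, -0.993, 0.005], [0.007, -0.004, -1.0]]
ft_force: [0.8, -0.3, -0.2]
finger_gap: 78.9
finger_force: 0.0
```

Emit:
step_arm([
  [0.1, [-30, 0, -50], [0, 0, 0]],
  [0.1, [-60, 0, -50], [0, 0, 0]],
  [0.1, [-100, 0, -50], [0, 0, 0]],
  [0.1, [-100, 0, -50], [0, 0, 0]],
  [0.1, [-100, 0, -50], [0, 0, 0]],
])

```text
time: 38.75
eef_pos: [407.0, 349.4, 286.1]
orientation: [[0.993, 0.118, 0.002], [0.118, -0.993, 0.001], [0.002, -0.001, -1.0]]
ft_force: [1.4, 0.6, -0.1]
finger_gap: 78.8
finger_force: 0.0
```

```bash
python3 - <<'E'
from h import *
st();t,d,c=grab("top");P=pts(d,c);np.savez("top",p=t,d=d,P=P);save("end",t)
p,dw,cw=grab("wrist");Q=fpts(dw,cw)
m=(Q[...,2]>22)&(Q[...,2]<36)&(abs(Q[...,0]-510)<130)&(abs(Q[...,1]-360)<65);m[330:]=0;X=Q[m];print("wrist bar",cv2.minAreaRect(X[:,:2].astype(np.float32)),np.percentile(X[:,2],[5,95]))
for lo,hi in((30,60),(-90,-60)):
    m=(P[...,2]>90)&(P[...,2]<108)&(abs(P[...,0]-510)<75)&(P[...,1]>lo)&(P[...,1]<hi);X=P[m];print(cv2.minAreaRect(X[:,:2].astype(np.float32)),X[:,2].mean())
E
python3 m.py | grep -E "bar|pad|arm|grip|glue|jar|mug"
```

```text
{'time': 38.75, 'eef_pos': [407.03, 349.38, 286.1], 'ft_force': [1.36, 0.63, -0.09], 'finger_gap': 78.83, 'finger_force': 0.0}
[[0.993, 0.118, 0.002], [0.118, -0.993, 0.001], [0.002, -0.001, -1.0]]
wrist bar ((507.31512451171875, 361.21417236328125), (198.52685546875, 40.20163345336914), 6.718497276306152) [25.79443149 28.66066577]
((510.3934326171875, 46.22415542602539), (11.593097686767578, 137.35740661621094), 87.23751068115234) 99.07196303475024
((508.3731689453125, -76.14482116699219), (136.66925048828125, 16.966938018798828), 0.1502467691898346) 98.6352282378778
bar 701 [549.2 365.4] [114.4  41.3] 6.39 z [22.  26.4 31.2]
pad 3062 [506.9 362.8] [269.7 129.5] 6.45 z [-1.6  2.9  8.2]
arm 891 [697.6 -25.4] [229.8 112.4] 0.61 z [ 67.3 213.9 278.3]
grip 381 [743.3 -24.4] [138.  112.4] 0.24 z [ 63.3 273.1 279.3]
glue 516 [ 711.6 -202.6] [52.1 44.8] 56.91 z [ 39.2  93.1 140. ]
jar 1223 [707.9 221.5] [78.5 82.8] 21.82 z [ 47.5 133.8 157.9]
mug 127 [573.5 533. ] [60.6 16.3] 65.84 z [36.7 72.5 90.5]
```

View pics/end.png

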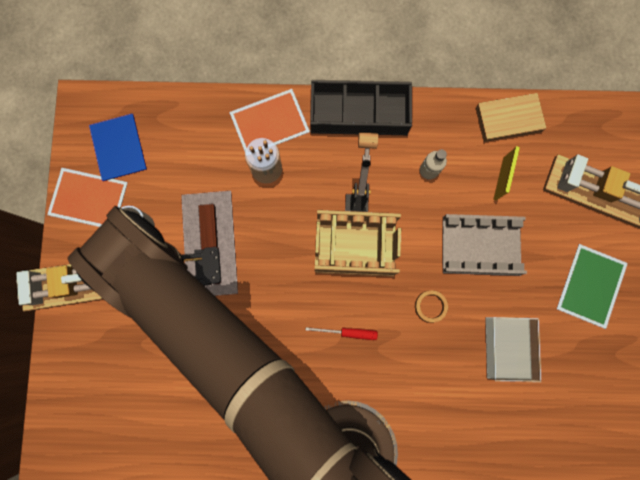

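The stand is empty, and both fins are in the rack at (337,240) and (383,240). The clamp is open at (368,140), and the bar lies on its pad at (207,235). Handing in.

```bash
python3 -c "
from h import *
print(order.sign_off())"
```

```text
the job is handed in; nothing more can be done
None
```

I handed the job in after about 39 s on the robot's clock; no verdict came back. My last images show both fins home in slots 1 and 4, the clamp pressed on the bar and then swung open, and the bar flat on the middle of its pad.

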